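# Stand the fallen bookend up against the envelope row

## Robot

A 6-joint arm with a two-finger parallel gripper is mounted at the origin on the work surface. World frame = base frame: x ahead of the robot, y to its left, z up, the work surface at z = 0. Lengths are in m, angles in rad, forces in N, time in s.
With the tool pointing down it reaches from about 0.375 to 0.9 m from the base axis. Payload 3.1 kg.
Tool frame: the origin (TCP) lies at the very end of the fingers, on their centre line; the grasp point (between the pads) lies 19 mm behind it; x points along the fingers, z is the direction in which the jaws open and shut, and the axes are right-handed (so a half turn about x gives the same grasp; the last joint's range is limited). The gripper opens to 85 mm and grips with 20 to 120 N. Pads are 22 mm wide; open, the fingers measure 114 mm over their backs; the gripper's body (76 mm by 85 mm) begins 54 mm behind the grasp point. The pads swing forward as they close: fully open they stand 13 mm farther back than shut.
Start: joints at [-1.3, 0.527, 1.433, -0, 1.181, -0.178], TCP at [0.271, -0.563, 0.231] pointing down, gripper open.
Joint ranges: [-3.08, 3.08], [-0.75, 2.2], [0.22, 2.44], [-1.43, 4.57], [0, 2.65], [-2.85, 2.85]. Speed limits (rad/s): [2.79, 2.79, 3.14, 3.14, 3.14, 3.14].

## Interface

Orientations are given as a unit quaternion [x, y, z, w].
In Python, from station import manip, viewer, job gives the robot as it stands.
- The arm moves only by the tool move_arm, never from a script. Its argument "deltas" is one flat list of numbers, 7 for each row, row after row: the finger opening in mm, from 0 to 85.4, then the shift along the tool's x, y, z in mm, then the turn, a rotation vector about the tool's x, y, z in degrees. In form: [jaw, tx, ty, tz, rx, ry, rz, jaw, tx, ty, tz, rx, ry, rz, ...]. A call has 1 to 10 rows; each row shifts and turns the commanded pose from where the row before left it, along the tool's axes as they then stand; what a row does not reach is not made up. A row lasts 1/10 s, in which the tool goes at most 50 mm and 8.59 degrees, less where a joint would pass 70% of its speed; a pose out of reach is approached as far as the arm can. A call is refused whole if a number of a shift passes 50 or a number of a turn 8.59, either way. A call with a gripper value outside its range is refused whole. The fingers move at their own pace and stop on an object; "force" is the grip in N (left out, the last holds). Time passes only in rows, so rows that do not move let the fingers close. It gives the time, the measured TCP pose, the force and the opening at its end, in the units of the state.
- manip.sense(): the state, without advancing time (a new reading comes with each control period).
- viewer.snapshot(name): name is "scene" or "top" or "wrist"; returns a dict with "image" (480x640x3 uint8, red, green, blue), "depth" (480x640 float32, m along the optical axis (not along the pixel's ray), 0 where there is no reading), "fovy" (degrees; the focal length in pixels is half the picture's height over the tangent of half this angle, whatever the lens; pixels are square), "cx", "cy" (the principal point, pixels), "R" (3x3) and "t" (3): a world point X has camera coordinates R X + t. Camera axes: x right, y down, z forward; pixel columns grow to the right and rows downward; lengths in m; the calibration is good to about 2 mm. A picture is of the moment at which its call begins.
- job.sign_off(): hands the job in, once; it reports no verdict.
The state is a dict: "t": time; "q": joint angles; "qd": joint speeds; "tau": joint torques, N m; "tcp_pos": TCP position; "tool_rot": TCP orientation; "force": force on the tool from outside, world axes, zero at the start; "ft_torque": the same for the moment, N m; "finger_gap": opening from 0.0 (shut) to 1.0 (fully open).
Only numpy, scipy, OpenCV 4.12 (cv2) and the standard library are available. Lean on these libraries where they do the work, as an engineer would, in place of code of your own. Each camera call takes 0.05 s, during which the arm holds its last target.

## Task

The yellow bookend has fallen onto its back beside the row of red envelope bundles. Tip it up about its corner until it stands on its foot, without lifting it clear of the desk, then slide it along so that its back rests flat against the open end of the row, about in the middle of that end, and leave it standing there. Leave the other things on the desk where they are.

Things in the scene. Friction and masses are not known exactly. Their poses are not given: they have to be found in the camera images.
- bookend: Yellow metal L, 50 mm wide, plates 10 mm thick, 0.45 kg: upright 150 mm, foot 90 mm. Origin: middle of the outer corner edge. +z runs up the upright, the foot runs along -x, y along the corner edge; the back (outer face of the upright) is the plane x = 0, the foot's underside z = 0. It starts on its back: +z level, roughly towards the row and at least 80 mm short of it, foot up at the other end.
- bar (a point): Middle of the black round bar along the upright's top edge: 22 mm in diameter, 50 mm long, ends flat, axis parallel to the corner edge; at x = -11, z = 139 mm in the bookend's frame. It lies on the desk at the start; raised in an arc over the corner by 90 degrees it brings the bookend onto its foot, back facing the row, where it stands stably. Axes as the bookend's.
- toe (a point): Middle of the foot's free end, the end away from the upright: at x = -90, z = 5 mm in the bookend's frame; a flat face 50 mm wide and 10 mm high. Pushed level here, low down, the standing bookend slides upright on its foot (about 2 to 4 N); dragged by its top it leans forward over its corner and rocks back when let go. Axes as the bookend's.
- row: Six red envelope bundles with paper bands on edge in a fixed dark steel rack: 170 mm long, 170 mm wide, 100 mm high, a 130 mm high steel plate at the far end. It does not move. Origin: middle of the lower edge of the open end, at desk height. +x runs level from the open end into the row, square to the end's flat face (x = 0); y across the row; z up.
- bundle: Bystander: one red envelope bundle lying flat, 170 x 90 x 28 mm (x, y, z). Origin: centre of its underside.
- phone: Bystander: black phone lying flat, 150 x 72 x 9 mm. Origin: centre of its underside.
- tumbler: Bystander: black tumbler, 80 mm in diameter, 170 mm high. Origin: centre of its underside.
- glue: Bystander: bottle with orange cap, 38 mm in diameter, 110 mm high. Origin: centre of its underside.
- mouse: Bystander: black computer mouse, 105 x 60 x 34 mm. Origin: centre of its underside.
- stapler: Bystander: blue and black stapler, 140 x 36 x 44 mm. Origin: centre of its underside.
Mind the look-alikes: they are no part of the job. There is more than one size of the bookend; the one meant has the size given above.

How it is judged:
On the way:
1. the bookend has been tipped up and stands on its foot (angle between bookend's own z axis and vertical below 0.15 rad and height (world z) of bookend below 0.012 m), for 0.2 s.
At the end, for the whole second after the job is handed in: The bookend stands at rest on its foot on the desk (upright within 0.1 rad of vertical), its back against the open end of the row: gap at the middle under 12 mm, turned from the end face by less than 0.15 rad, and within 30 mm of the middle of the end (angle between bookend's own z axis and vertical below 0.1 rad and height (world z) of bookend below 0.006 m and x of bookend in the frame of row between -0.012 and 0.004 m and y of bookend in the frame of row between -0.03 and 0.03 m and angle between the x axis of bookend and the x axis of row, either way round below 0.15 rad and linear speed of bookend below 0.02 m/s); the robot touches nothing.
It fails at once if the bookend's corner is lifted more than 25 mm off the desk (height (world z) of bookend above 0.025 m).
It fails at once if another thing on the desk is moved more than 30 mm (distance of any of bundle, phone, tumbler, glue, mouse, stapler from where it was at the start of the episode above 0.03 m).
It also fails if it takes over 64 s, if anything falls off the work surface, if the arm or the gripper's body presses on something with over 40 N, if the wrist force passes 120 N, or if a joint passes its speed limit or range.

## Working session

There is one attempt and no reset: what is moved stays moved. The work goes in short steps, Python scripts to look and compute and a tool call to move; the robot and the scene stay as the last step left them, time stands still between calls to the robot, and variables do not carry over. Pictures are saved under pics/ and viewed, and the job is handed in when it is done.

Besides the shell and the picture viewer there is one more tool, called after "Request:" in YAML: its name, and indented under it one key for each argument. move_arm: Moves the arm, as the interface text tells. Its arguments: {"type":"object","properties":{"deltas":{"type":"array"},"force":{"type":"number"}},"required":["deltas"]}

```bash
ls; mkdir -p pics; cat > h.py <<'E'
import numpy as np, cv2
from station import manip, viewer, job
def snap(n,f=None):
    s=viewer.snapshot(n)
    if f: cv2.imwrite('pics/'+f,cv2.cvtColor(s['image'],cv2.COLOR_RGB2BGR))
    return s
def foc(s): return s['image'].shape[0]/2/np.tan(np.radians(s['fovy'])/2)
def ray(s,u,v):
    f=foc(s); d=np.array([(u-s['cx'])/f,(v-s['cy'])/f,1.0]); R=np.array(s['R']);t=np.array(s['t'])
    return -R.T@t, R.T@d
def onz(s,u,v,z):
    c,d=ray(s,u,v); k=(z-c[2])/d[2]; return c+k*d
def bydepth(s,u,v):
    c,d=ray(s,u,v); return c+d*s['depth'][int(round(v)),int(round(u))]
def cloud(s):
    h,w=s['depth'].shape; U,V=np.meshgrid(np.arange(w),np.arange(h)); f=foc(s)
    Z=s['depth']; P=np.stack([(U-s['cx'])/f*Z,(V-s['cy'])/f*Z,Z],-1)
    return (P-np.array(s['t']))@np.array(s['R'])
def proj(s,X):
    c=np.array(s['R'])@np.array(X)+np.array(s['t']); f=foc(s); return c[0]/c[2]*f+s['cx'],c[1]/c[2]*f+s['cy']
E
python3 - <<'E'
from h import *
for n in ('scene','top','wrist'):
    s=snap(n,n+'0.png'); print(n,s['fovy'],s['cx'],s['cy'],(-np.array(s['R']).T@np.array(s['t'])).round(3), s['depth'].max())
print(manip.sense())
E
```

```text
pics
scene 51.64943457744994 316.8413481910829 241.12197277973536 [0.9   0.267 0.888] 2.859693
top 46.787968562652544 321.61713405519004 247.09688756706822 [ 0.291 -0.165  1.371] 2.3464625
wrist 68.3943222422372 315.86180882552594 235.6051014663723 [ 0.346 -0.525  0.374] 1.4723674
{'t': 0.15, 'q': array([-1.30045560e+00,  5.28291726e-01,  1.43363300e+00,  8.03577363e-06,
        1.18140720e+00, -1.78543617e-01]), 'qd': array([ 1.89673240e-04, -2.01269474e-03, -1.69259224e-03, -1.91157589e-03,
        1.18956209e-03,  2.96337569e-05]), 'tau': array([ 1.23100450e-03, -4.42742014e+01, -1.78275704e+01, -1.43048201e-04,
        5.60209039e-03, -6.11493533e-06]), 'tcp_pos': array([ 0.27107632, -0.56252797,  0.23052644]), 'tool_rot': array([ 0.37659505,  0.59919222, -0.37576235,  0.59828714]), 'force': array([ 0.09543164,  0.23180248, -1.40145914]), 'ft_torque': array([-0.02934247, -0.04302567,  0.04665059]), 'finger_gap': 0.9990481124190012}
```

View pics/scene0.png

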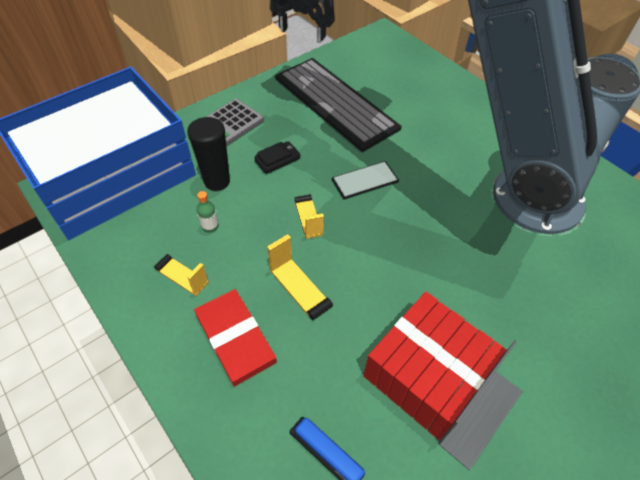

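View pics/top0.png

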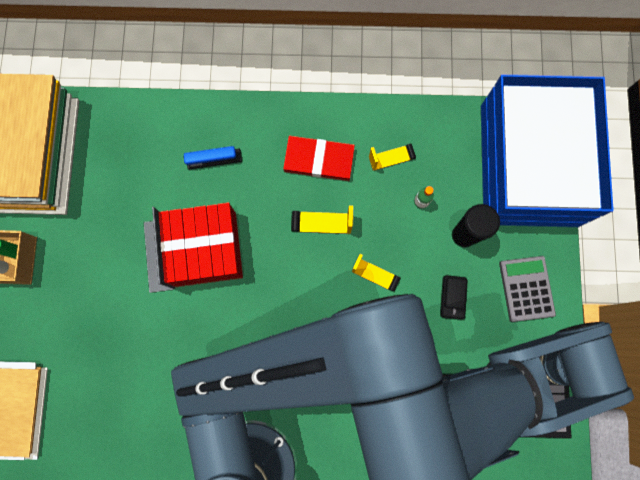

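View pics/wrist0.png

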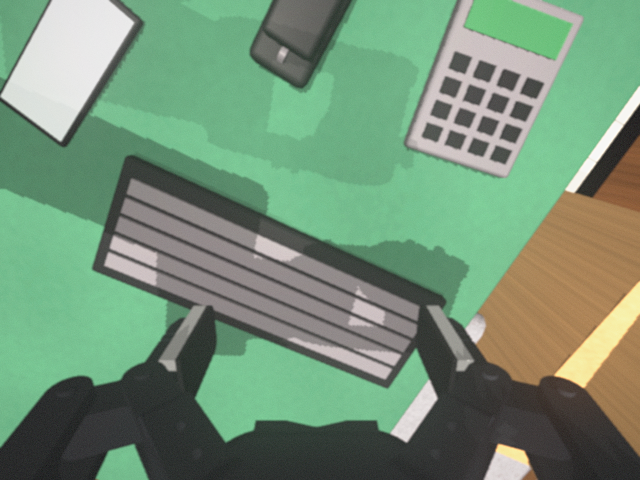

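Look-alikes, as (column, row): in the top view the yellow Ls are at (322,222), (392,157) and (376,272). In the scene view they are at (300,280), (182,272) and (310,215). The one at top (322,222) is the longest and points at the row's open end, so I expect it to be the target. I'll check its size and take a close crop.

```bash
python3 - <<'E'
from h import *
s=snap('top'); im=s['image']; P=cloud(s)
hsv=cv2.cvtColor(im,cv2.COLOR_RGB2HSV)
m=((hsv[...,0]>20)&(hsv[...,0]<33)&(hsv[...,1]>150)&(hsv[...,2]>90)).astype(np.uint8)
n,l,st,c=cv2.connectedComponentsWithStats(m)
for i in range(1,n):
    x,y,w,h,a=st[i]
    if a<150 or y>300 or x<280: continue
    Q=P[l==i]; lo=Q[Q[:,2]<0.02]; r=cv2.minAreaRect(lo[:,:2].astype(np.float32)); hi=Q[Q[:,2]>0.03]
    print(st[i], 'low rect',np.round(r[0],3),np.round(r[1],3),round(r[2],1),'zmax',Q[:,2].max().round(3),'hi',hi[:,:2].mean(0).round(3) if len(hi) else 0, 'zlow',np.median(lo[:,2]).round(4))
# black bar
for v in (214,221,228): print([bydepth(s,u,v).round(3).tolist() for u in (292,295,298)])
# row
red=(((hsv[...,0]<8)|(hsv[...,0]>172))&(hsv[...,1]>150)).astype(np.uint8)
red=cv2.morphologyEx(red,cv2.MORPH_CLOSE,np.ones((9,9)))
n,l,st,c=cv2.connectedComponentsWithStats(red)
for i in range(1,n):
    if st[i][4]<500: continue
    Q=P[(l==i)]; top=Q[Q[:,2]>Q[:,2].max()-0.012]; 
    r=cv2.minAreaRect(top[:,:2].astype(np.float32)); print('red',st[i],np.median(top[:,2]).round(3),[np.round(k,4) for k in r]); print(cv2.boxPoints(r).round(4))
crop=cv2.cvtColor(im[190:300,130:420],cv2.COLOR_RGB2BGR); cv2.imwrite('pics/crop0.png',cv2.resize(crop,None,fx=2.7,fy=2.7,interpolation=cv2.INTER_CUBIC))
E
```

```text
[369 146  41  24 636] low rect [ 0.778 -0.319] [0.063 0.101] 17.5 zmax 1.371 hi [ 0.736 -0.275] zlow 0.0076
[ 299  206   54   28 1092] low rect [ 0.594 -0.164] [0.133 0.056] 88.8 zmax 1.371 hi [ 0.581 -0.22 ] zlow 0.0099
[352 254  43  35 669] low rect [ 0.473 -0.285] [0.101 0.052] 64.5 zmax 0.077 hi [ 0.484 -0.241] zlow 0.0075
[[0.611, -0.079, 0.015], [0.61, -0.087, 0.02], [0.61, -0.094, 0.018]]
[[0.592, -0.08, 0.016], [0.591, -0.088, 0.026], [0.592, -0.095, 0.02]]
[[0.573, -0.081, 0.022], [0.574, -0.088, 0.019], [0.575, -0.095, 0.018]]
red [ 284  136   33   40 1027] 1.371 [array([ 0.2915, -0.165 ]), array([0., 0.]), np.float64(0.0)]
[[ 0.2915 -0.165 ]
 [ 0.2915 -0.165 ]
 [ 0.2915 -0.165 ]
 [ 0.2915 -0.165 ]]
red [ 321  141   33   40 1031] 1.371 [array([ 0.2915, -0.165 ]), array([0., 0.]), np.float64(0.0)]
[[ 0.2915 -0.165 ]
 [ 0.2915 -0.165 ]
 [ 0.2915 -0.165 ]
 [ 0.2915 -0.165 ]]
red [ 158  203   85   84 5088] 1.371 [array([ 0.2915, -0.165 ]), array([0., 0.]), np.float64(0.0)]
[[ 0.2915 -0.165 ]
 [ 0.2915 -0.165 ]
 [ 0.2915 -0.165 ]
 [ 0.2915 -0.165 ]]
```

View pics/crop0.png

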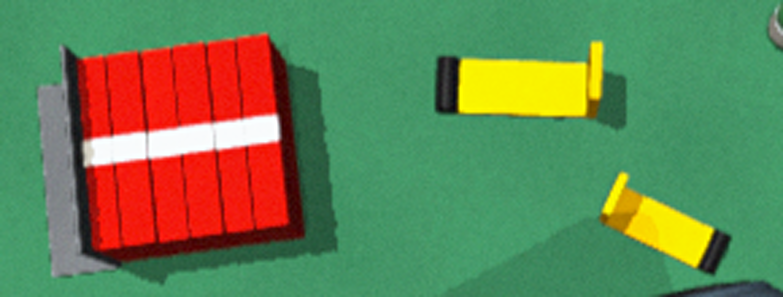

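The crop shows the chosen bookend at crop (525,85). It is the longest of the three, about 150 mm, with its bar at crop (447,85) towards the row and its foot at crop (596,80). The row's open end is its right edge. Next I'll measure it precisely.

```bash
cat > meas.py <<'E'
from h import *
def line(p):
    vx,vy,x,y=cv2.fitLine(p.astype(np.float32),cv2.DIST_HUBER,0,0.01,0.01).ravel(); return np.array([vx,vy]),np.array([x,y])
def row(s):
    hsv=cv2.cvtColor(s['image'],cv2.COLOR_RGB2HSV); P=cloud(s); ok=s['depth']>0
    red=(((hsv[...,0]<8)|(hsv[...,0]>172))&(hsv[...,1]>150))|((hsv[...,1]<40)&(hsv[...,2]>180))
    m=red&ok&(P[...,2]>0.09)&(P[...,2]<0.112)&(P[...,1]>-0.05)&(P[...,1]<0.3)&(P[...,0]>0.4)&(P[...,0]<0.75)
    m=cv2.morphologyEx(m.astype(np.uint8),cv2.MORPH_CLOSE,np.ones((5,5)))
    n,l,st,c=cv2.connectedComponentsWithStats(m); i=1+np.argmax(st[1:,4]); m=(l==i)
    z=np.median(P[m][:,2]); v,u=np.nonzero(m)
    Q=np.array([onz(s,a,b,0.1)[:2] for a,b in zip(u,v)]); r=cv2.minAreaRect(Q.astype(np.float32))
    return z,r,cv2.boxPoints(r)
if __name__=='__main__':
    for n in ('top','scene'):
        s=snap(n); z,r,b=row(s); print(n,'row',z.round(4),[np.round(k,4) for k in r]); print(b.round(4))
    s=snap('top')
    hsv=cv2.cvtColor(s['image'],cv2.COLOR_RGB2HSV)
    y=((hsv[...,0]>20)&(hsv[...,0]<33)&(hsv[...,1]>150)&(hsv[...,2]>90))
    # edges of the upright strip per column 302..344, at z=.010
    A=[];B=[]
    for u in range(303,345):
        v=np.nonzero(y[200:240,u])[0]+200
        A.append(onz(s,u,v[0]-.5,.01)[:2]);B.append(onz(s,u,v[-1]+.5,.01)[:2])
    for p in (A,B): d,c=line(np.array(p)); print('edge dir',d,'ang from y',np.degrees(np.arctan2(d[0],d[1])),'at',c)
    v,u=np.nonzero(y[195:245,345:360]); 
    print('foot px cols',u.min()+345,u.max()+345,'rows',v.min()+195,v.max()+195)
    for vv in range(203,238,4):
        uu=np.nonzero(y[vv,290:365])[0]+290; print(vv,uu.min() if len(uu) else 0,uu.max() if len(uu) else 0)
    # dark bar
    d=(hsv[...,2]<70)
    for vv in range(206,240,4):
        uu=np.nonzero(d[vv,280:310])[0]+280; print('dark',vv,(uu.min(),uu.max()) if len(uu) else 0, onz(s,uu.min()-.5,vv,.011).round(4) if len(uu) else 0)
    uu=295; vv=np.nonzero(d[195:245,uu])[0]+195; print(vv.min(),vv.max(),onz(s,uu,vv.min()-.5,.015),onz(s,uu,vv.max()+.5,.015))
E
python3 meas.py
```

```text
top row 0.0988 [array([0.5173, 0.1344]), array([0.171 , 0.1711]), np.float64(9.1135)]
[[0.4193 0.2053]
 [0.4464 0.0364]
 [0.6152 0.0635]
 [0.5881 0.2324]]
scene row 0.099 [array([0.5224, 0.1389]), array([0.1741, 0.1685]), np.float64(9.2534)]
[[0.4229 0.208 ]
 [0.45   0.0418]
 [0.6218 0.0698]
 [0.5947 0.236 ]]
edge dir [0.01121302 0.9999371 ] ang from y 0.6424724 at [ 0.61893296 -0.1578421 ]
edge dir [0.0103072 0.9999469] ang from y 0.5905698 at [ 0.56739616 -0.15738745]
foot px cols 345 352 rows 206 233
203 0 0
207 349 352
211 348 352
215 300 352
219 300 352
223 300 352
227 299 351
231 300 350
235 0 0
dark 206 0 0
dark 210 0 0
dark 214 (np.int64(292), np.int64(299)) [ 0.6116 -0.0775  0.011 ]
dark 218 (np.int64(292), np.int64(299)) [ 0.6013 -0.0779  0.011 ]
dark 222 (np.int64(292), np.int64(298)) [ 0.5911 -0.0782  0.011 ]
dark 226 (np.int64(291), np.int64(298)) [ 0.5807 -0.0761  0.011 ]
dark 230 (np.int64(292), np.int64(298)) [ 0.5706 -0.079   0.011 ]
dark 234 0 0
dark 238 0 0
211 231 [ 0.61991876 -0.08624143  0.015     ] [ 0.56615897 -0.08807049  0.015     ]
```

```bash
python3 - <<'E'
from h import *
from scipy.spatial.transform import Rotation as Ro
st=manip.sense(); R=Ro.from_quat(st['tool_rot']).as_matrix(); print(R.round(3))
s=snap('wrist'); c=-np.array(s['R']).T@np.array(s['t']); print('cam in tool mm',(R.T@(c-st['tcp_pos'])*1000).round(1)); print('cam axes in tool\n',(R.T@np.array(s['R']).T).round(3))
for z0 in ([1,0,0],[-1,0,0]):
    x=np.array([0,0,-1.]);z=np.array(z0,float);y=np.cross(z,x); T=np.stack([x,y,z],1)
    print(z0,'y',y,'rotvec tool deg',np.degrees(Ro.from_matrix(R.T@T).as_rotvec()).round(1),'cam world off',(T@(R.T@(c-st['tcp_pos']))).round(3))
print('shift in tool', (R.T@(np.array([.592,-.0885,.2])-st['tcp_pos'])*1000).round())
E
```

```text
[[-0.     0.901  0.434]
 [ 0.001  0.434 -0.901]
 [-1.     0.    -0.001]]
cam in tool mm [-143.1   83.7   -1.5]
cam axes in tool
 [[ 0.    -0.324  0.946]
 [-0.001 -0.946 -0.324]
 [ 1.    -0.001 -0.001]]
[1, 0, 0] y [-0.  1.  0.] rotvec tool deg [-64.3  -0.   -0. ] cam world off [-0.002  0.084  0.143]
[-1, 0, 0] y [-0. -1. -0.] rotvec tool deg [115.7  -0.    0. ] cam world off [ 0.002 -0.084  0.143]
shift in tool [  31.  495. -288.]
```

Request:
move_arm:
  deltas: [85,2,41,-24,0,0,0,85,2,41,-24,0,0,0,85,2,41,-24,0,0,0,85,2,41,-24,0,0,0,85,2,41,-24,0,0,0,85,2,41,-24,0,0,0,85,2,41,-24,0,0,0,85,2,41,-24,0,0,0,85,2,41,-24,0,0,0,85,2,41,-24,0,0,0]
  force: 20

```text
t: 1.4
tcp_pos: [0.5375, -0.1673, 0.2115]
tool_rot: [0.376, 0.598, -0.376, 0.599]
force: [0.2, -0.7, 0.9]
finger_gap: 0.993
```

Request:
move_arm:
  deltas: [85,0,0,0,-8.5,0,0,85,0,0,0,-8.5,0,0,85,0,0,0,-8.5,0,0,85,0,0,0,-8.5,0,0,85,0,0,0,-8.5,0,0,85,0,0,0,-8.5,0,0,85,0,0,0,-8.5,0,0,85,0,0,0,-4.8,0,0]

```text
t: 2.2
tcp_pos: [0.5365, -0.169, 0.2114]
tool_rot: [-0.002, 0.707, 0.002, 0.707]
force: [-0.4, 0.3, 0.5]
finger_gap: 0.991
```

```bash
cat > go.py <<'E'
from h import *
from scipy.spatial.transform import Rotation as Ro
def pose():
    st=manip.sense(); return st, Ro.from_quat(st['tool_rot']).as_matrix()
def report(target=None):
    st,R=pose(); print('t',round(st['t'],2),'tcp',st['tcp_pos'].round(4),'q',st['q'].round(3),'F',st['force'].round(1),'gap',round(st['finger_gap']*85.4,1)); print(R.round(3).tolist())
    if target is not None: print('shift tool mm',(R.T@(np.array(target)-st['tcp_pos'])*1000).round(1))
E
python3 - <<'E'
from go import *
report([.592,-.0885,.1]); snap('wrist','w1.png')
E
```

```text
t 2.2 tcp [ 0.5365 -0.169   0.2114] q [-0.504  0.468  1.613 -0.     1.06  -0.509] F [-0.4  0.3  0.5] gap 84.6
[[0.0, -0.005, 1.0], [-0.0, 1.0, 0.005], [-1.0, -0.0, 0.0]]
shift tool mm [111.4  80.2  55.9]
```

View pics/w1.png

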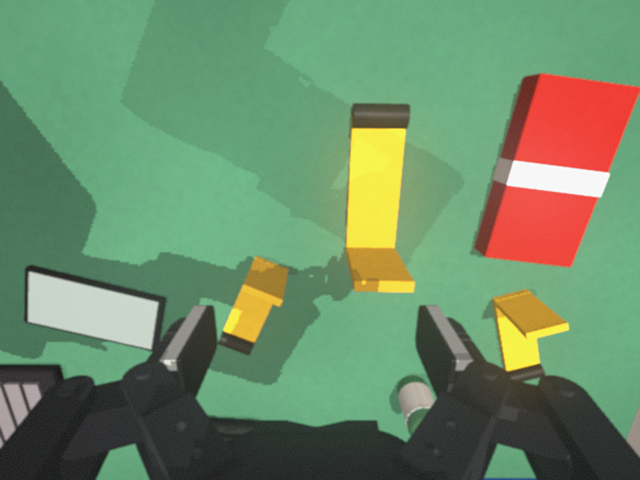

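The wrist view shows the target bookend: bar at (380,115), plate at (375,190) and foot at (380,272). I'll cross-check its position with this second view.

```bash
python3 - <<'E'
from h import *
s=snap('wrist'); 
hsv=cv2.cvtColor(s['image'],cv2.COLOR_RGB2HSV)
d=(hsv[...,2]<85)
for v in (110,116,122):
    uu=np.nonzero(d[v,330:430])[0]+330; print(v,uu.min(),uu.max(),onz(s,uu.min()-.5,v,.018).round(4),onz(s,uu.max()+.5,v,.018).round(4))
for u in (365,380,395):
    vv=np.nonzero(d[90:140,u])[0]+90; print(u,vv.min(),vv.max(),onz(s,u,vv.min()-.5,.015).round(4),bydepth(s,u,115).round(4),bydepth(s,u,105).round(4))
for u,v in ((349,248),(397,248),(350,180),(404,180)): print(u,v,onz(s,u,v,.01).round(4), bydepth(s,u-3 if u>375 else u+3,v-2).round(4))
E
```

```text
110 353 406 [ 0.5685 -0.0797  0.018 ] [ 0.617  -0.0795  0.018 ]
116 352 353 [ 0.5678 -0.0848  0.018 ] [ 0.5696 -0.0848  0.018 ]
122 352 406 [ 0.568 -0.09   0.018] [ 0.6179 -0.0897  0.018 ]
365 105 126 [ 0.5799 -0.075   0.015 ] [ 0.5793 -0.0839  0.0227] [ 0.5796 -0.0754  0.0174]
380 105 108 [ 0.5934 -0.0749  0.015 ] [ 0.5928 -0.0838  0.0215] [ 0.593  -0.0754  0.0176]
395 105 126 [ 0.6069 -0.0748  0.015 ] [ 0.6062 -0.0838  0.0218] [ 0.6063 -0.0753  0.0181]
349 248 [ 0.5709 -0.2153  0.01  ] [ 0.5739 -0.2129  0.0105]
397 248 [ 0.621 -0.215  0.01 ] [ 6.200e-01 -2.165e-01  1.000e-04]
350 180 [ 0.5693 -0.1441  0.01  ] [ 0.5721 -0.1421  0.0105]
404 180 [ 0.6222 -0.1439  0.01  ] [ 6.215e-01 -1.436e-01 -1.000e-04]
```

Request:
move_arm:
  deltas: [85,27,20.6,14.1,0,0,0,85,27,20.6,14.1,0,0,0,85,27,20.6,14.1,0,0,0,85,27,20.6,14.1,0,0,0,85,20,0,0,0,0,0,85,20,0,0,0,0,0,85,20,0,0,0,0,0,85,0,0,0,0,0,0]

```text
t: 3.1
tcp_pos: [0.591, -0.0858, 0.0407]
tool_rot: [0.001, 0.709, 0.0, 0.705]
force: [-0.5, -0.9, 0.1]
finger_gap: 0.997
```

```bash
python3 - <<'E'
from go import *
report([.593,-.0865,.003]); s=snap('wrist','w2.png'); snap('scene','s2.png')
E
```

```text
t 3.1 tcp [ 0.591  -0.0858  0.0407] q [-0.331  0.758  1.632  0.     0.758 -0.33 ] F [-0.5 -0.9  0.1] gap 85.1
[[-0.005, 0.001, 1.0], [0.002, 1.0, -0.001], [-1.0, 0.002, -0.005]]
shift tool mm [37.7 -0.8  2.3]
```

View pics/w2.png

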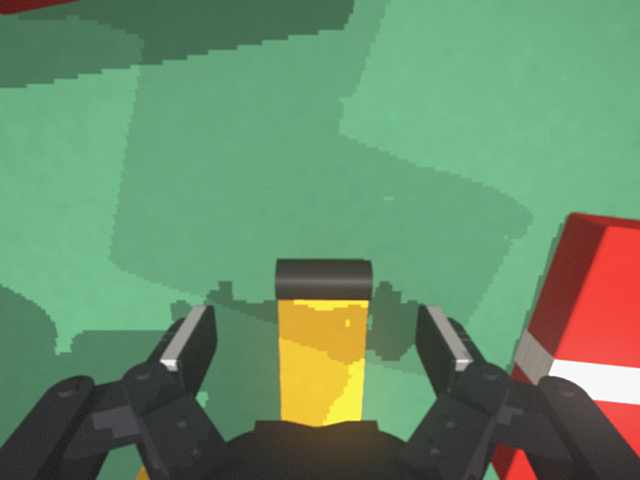

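View pics/s2.png

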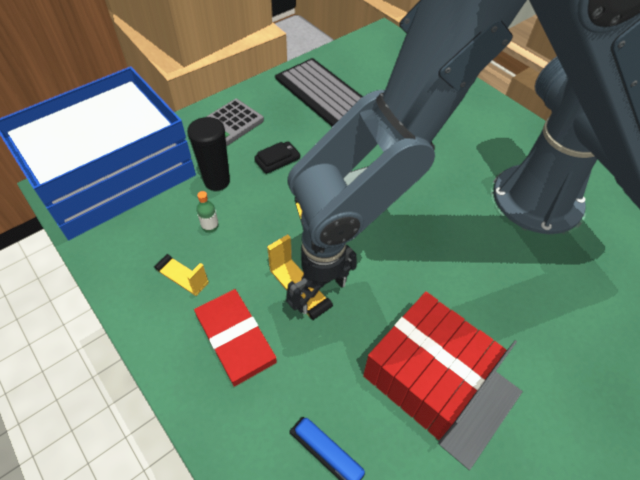

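The wrist view shows the bar at (324,280), centred between the fingers at (190,335) and (445,335). I'll go down and close on its flat ends.

Request:
move_arm:
  deltas: [85,13,0,1.3,0,0,0,85,13,-0.7,1.2,0,0,0,85,11,0,0,0,0,0,70,0,0,0,0,0,0,60,0,0,0,0,0,0,40,0,0,0,0,0,0,40,0,0,0,0,0,0,40,0,0,0,0,0,0]
  force: 30

```text
t: 4.0
tcp_pos: [0.5954, -0.0872, 0.0067]
tool_rot: [-0.0, 0.707, 0.0, 0.707]
force: [0.0, 0.0, 0.2]
finger_gap: 0.573
```

```bash
python3 - <<'E'
from go import *
report([.593,-.0865,.003]); s=snap('wrist','w3.png')
E
```

```text
t 4.0 tcp [ 0.5954 -0.0872  0.0067] q [-0.331  0.815  1.631  0.     0.695 -0.331] F [0.  0.  0.2] gap 49.0
[[0.0, -0.0, 1.0], [-0.0, 1.0, 0.0], [-1.0, -0.0, 0.0]]
shift tool mm [ 3.7  0.7 -2.4]
```

View pics/w3.png

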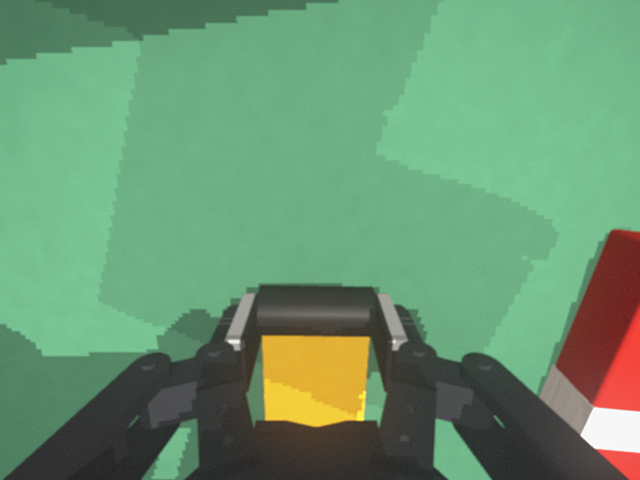

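The bar is held (gap 49 mm), but only by the pad tips. I'll reopen a little, drop 6 mm and grip again.

Request:
move_arm:
  deltas: [60,0,0,0,0,0,0,60,3,0,0,0,0,0,60,3,0,-1,0,0,0,60,0,0,0,0,0,0,40,0,0,0,0,0,0,40,0,0,0,0,0,0,40,0,0,0,0,0,0]
  force: 30

```text
t: 4.75
tcp_pos: [0.5943, -0.0872, 0.0002]
tool_rot: [-0.0, 0.707, 0.0, 0.707]
force: [0.1, 0.7, -1.4]
finger_gap: 0.58
```

```bash
python3 - <<'E'
from go import *
report()
E
```

```text
t 4.75 tcp [ 5.943e-01 -8.720e-02  2.000e-04] q [-0.332  0.825  1.634  0.     0.682 -0.332] F [ 0.1  0.7 -1.4] gap 49.5
[[-0.0, -0.0, 1.0], [0.0, 1.0, 0.0], [-1.0, 0.0, -0.0]]
```

Request:
move_arm:
  deltas: [40,-9.6,-0.3,0,0,0,4,40,-9.6,-0.3,0,0,0,4,40,-9.6,-0.3,0,0,0,4,40,-9.6,-0.3,0,0,0,4,40,0,0,0,0,0,0]

```text
t: 5.25
tcp_pos: [0.5951, -0.0949, 0.0386]
tool_rot: [0.099, 0.699, 0.097, 0.701]
force: [0.7, -0.5, -2.8]
finger_gap: 0.579
```

```bash
cat > arc.py <<'E'
from go import *
st,R=pose(); p=st['tcp_pos']; th=np.degrees(np.arctan2(R[1,0],-R[2,0]))
r=np.hypot(p[1]+.2253,p[2]); print('tool tilt',th.round(2),'arc angle',np.degrees(np.arctan2(p[2],p[1]+.2253)).round(2),'radius',r.round(4))
report()
E
python3 arc.py; python3 -c "
from h import *
snap('scene','s4.png')"
```

```text
tool tilt 15.93 arc angle 16.47 radius 0.136
t 5.25 tcp [ 0.5951 -0.0949  0.0386] q [-0.468  0.797  1.578  0.315  0.917 -0.678] F [ 0.7 -0.5 -2.8] gap 49.5
[[0.003, 0.002, 1.0], [0.274, 0.962, -0.003], [-0.962, 0.274, 0.002]]
```

View pics/s4.png

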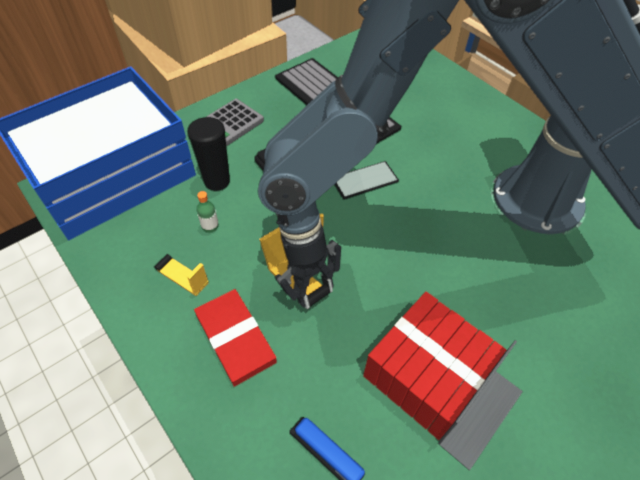

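Request:
move_arm:
  deltas: [40,-9.6,0,0,0,0,4,40,-9.6,-0.1,0,0,0,4,40,-9.6,-0.1,0,0,0,4,40,-9.6,-0.3,0,0,0,4,40,-9.6,-0.3,0,0,0,4,40,-9.6,-0.3,0,0,0,4,40,-9.6,-0.3,0,0,0,4,40,-9.6,-0.3,0,0,0,4,40,0,0,0,0,0,0]

```text
t: 6.2
tcp_pos: [0.5938, -0.1311, 0.103]
tool_rot: [0.29, 0.646, 0.289, 0.644]
force: [-0.0, 3.3, 2.8]
finger_gap: 0.577
```

```bash
python3 arc.py; python3 -c "
from h import *
snap('scene','s5.png');snap('top','t5.png')"
```

```text
tool tilt 48.27 arc angle 47.55 radius 0.1396
t 6.2 tcp [ 0.5938 -0.1311  0.103 ] q [-0.697  0.895  1.384  0.61   1.502 -0.945] F [-0.   3.3  2.8] gap 49.3
[[-0.002, 0.002, 1.0], [0.746, 0.666, -0.0], [-0.666, 0.746, -0.003]]
```

View pics/s5.png

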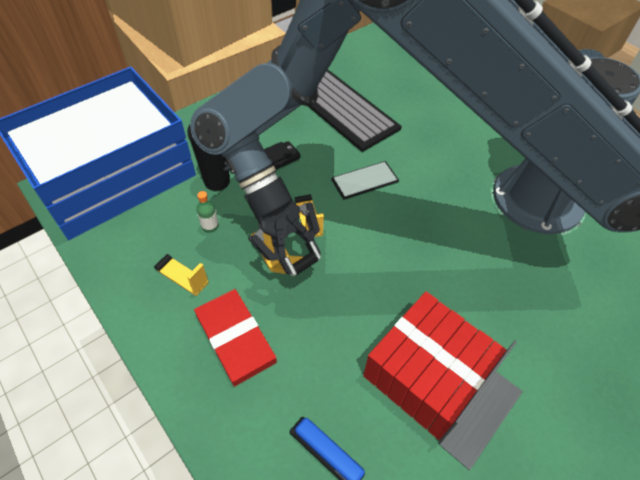

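View pics/t5.png

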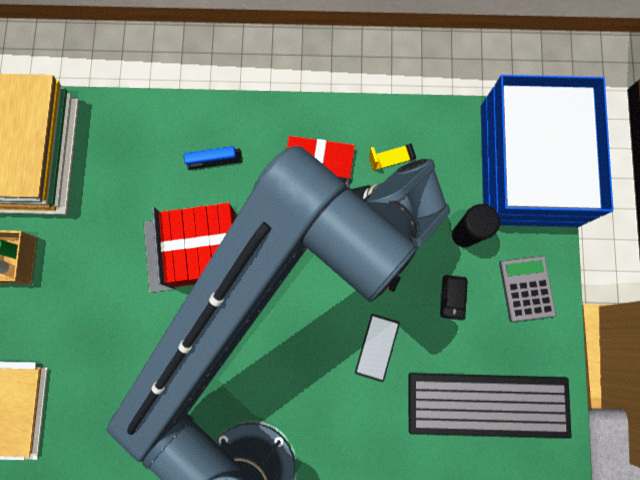

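The corner is holding on the desk. At full tilt the wrist would come down near the tumbler and the glue, so I'll check that clearance first.

```bash
python3 - <<'E'
from go import *
s=snap('top','t6.png'); 
print('tumbler top',bydepth(s,482,220).round(3),onz(s,484,219,.17).round(3),'glue',onz(s,428,191,.11).round(3))
P=cloud(s); ok=(s['depth']>0)
# robot parts points near the tool: z>0.15, region
for (u,v) in ((430,170),(415,165),(420,190),(440,210),(400,250),(380,290),(395,285)): print(u,v,bydepth(s,u,v).round(3))
s2=snap('scene')
for (u,v) in ((210,130),(230,100),(200,140),(255,180),(270,210),(230,150)): print('sc',u,v,bydepth(s2,u,v).round(3))
E
```

```text
tumbler top [ 0.57  -0.509  0.173] [ 0.574 -0.515  0.17 ] glue [ 0.652 -0.402  0.11 ]
430 170 [ 0.624 -0.361  0.354]
415 165 [ 0.635 -0.333  0.348]
420 190 [ 0.589 -0.344  0.336]
440 210 [ 0.556 -0.387  0.313]
400 250 [ 0.41  -0.258  0.686]
380 290 [ 0.36  -0.235  0.677]
395 285 [ 0.439 -0.338  0.014]
sc 210 130 [ 0.641 -0.324  0.33 ]
sc 230 100 [ 0.603 -0.312  0.38 ]
sc 200 140 [ 0.656 -0.34   0.304]
sc 255 180 [ 0.61  -0.251  0.252]
sc 270 210 [ 0.613 -0.206  0.217]
sc 230 150 [ 0.623 -0.301  0.292]
```

Request:
move_arm:
  deltas: [40,-9.6,-0.3,0,0,0,4,40,-9.6,-0.3,0,0,0,4,40,-9.6,-0.3,0,0,0,4,40,0,0,0,0,0,0]

```text
t: 6.8
tcp_pos: [0.5945, -0.1546, 0.1204]
tool_rot: [0.355, 0.611, 0.355, 0.612]
force: [-0.1, 3.6, 4.4]
finger_gap: 0.578
```

```bash
python3 arc.py; python3 -c "
from h import *
snap('wrist','w7.png');s=snap('scene','s7.png')
im=s['image'][150:330,180:380]; cv2.imwrite('pics/c7.png',cv2.resize(im[...,::-1],None,fx=3.5,fy=3.3))"
```

```text
tool tilt 60.29 arc angle 59.56 radius 0.1396
t 6.8 tcp [ 0.5945 -0.1546  0.1204] q [-0.76   0.973  1.29   0.689  1.716 -0.972] F [-0.1  3.6  4.4] gap 49.3
[[0.0, 0.0, 1.0], [0.869, 0.496, -0.0], [-0.496, 0.869, -0.0]]
```

View pics/c7.png

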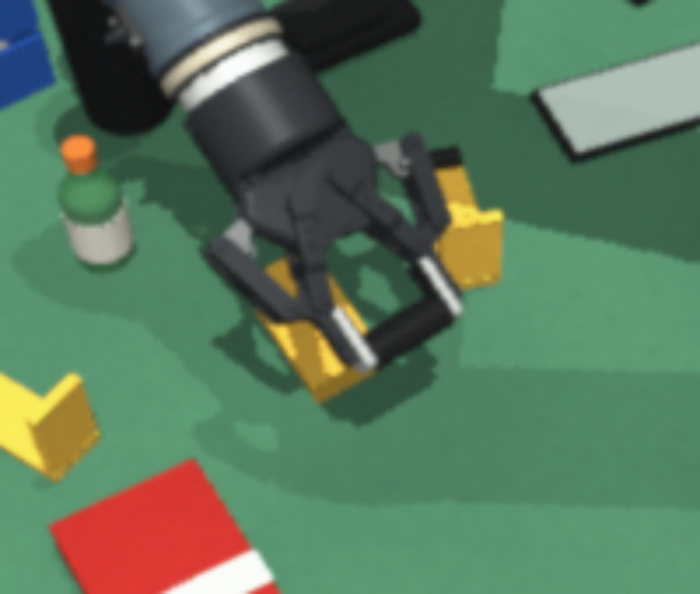

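View pics/w7.png

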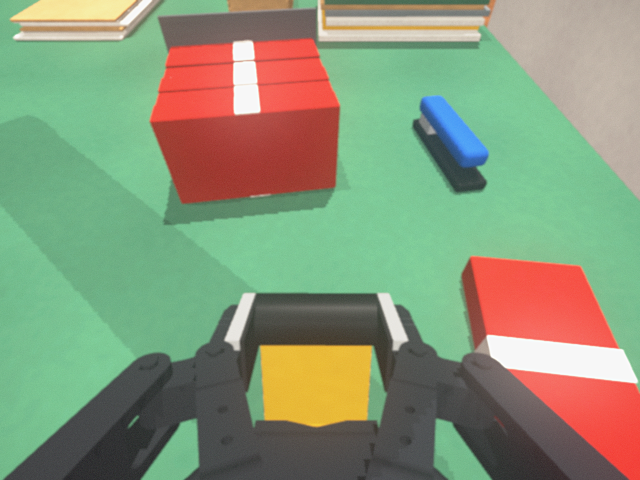

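Request:
move_arm:
  deltas: [40,-4.8,-0.5,0,0,0,0,40,-4.8,-0.5,0,0,0,0,40,-4.8,-0.8,0,0,0,0,40,-4.8,-0.9,0,0,0,0,40,0,0,0,0,0,0]
  force: 20

```text
t: 7.4
tcp_pos: [0.5946, -0.1743, 0.1271]
tool_rot: [0.353, 0.612, 0.353, 0.613]
force: [0.6, 0.6, -3.1]
finger_gap: 0.574
```

```bash
python3 arc.py; python3 -c "
from h import *
snap('wrist','w8.png');s=snap('scene','s8.png')
im=s['image'][150:330,180:380]; cv2.imwrite('pics/c8.png',cv2.resize(im[...,::-1],None,fx=3.5,fy=3.3))"
```

```text
tool tilt 59.88 arc angle 68.13 radius 0.1369
t 7.4 tcp [ 0.5946 -0.1743  0.1271] q [-0.779  0.972  1.257  0.676  1.745 -0.962] F [ 0.6  0.6 -3.1] gap 49.0
[[0.001, -0.0, 1.0], [0.865, 0.502, -0.001], [-0.502, 0.865, 0.001]]
```

View pics/c8.png

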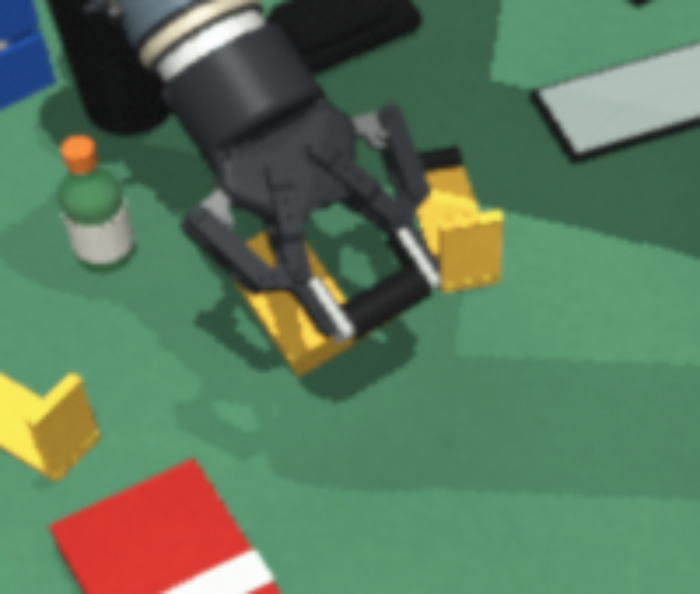

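View pics/w8.png

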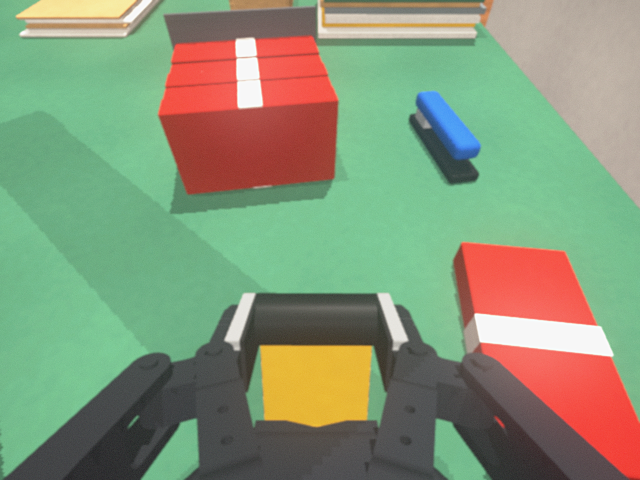

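The bar does not pivot in the pads: the bookend turned with the tool and the corner slid back about 15 to 20 mm, staying within about 8 mm of the desk. I'll lower it and slide the corner about 130 mm towards the row and clear of the tumbler and glue. Then I'll finish the tilt rigidly with the tool.

Request:
move_arm:
  deltas: [40,3,-5,0,0,0,0,40,19.5,11.3,-5.8,0,0,0,40,19.5,11.3,-5.8,0,0,0,40,19.5,11.3,-5.8,0,0,0,40,19.5,11.3,-5.8,0,0,0,40,19.5,11.3,-5.8,0,0,0,40,19.5,11.3,-5.8,0,0,0,40,0,0,0,0,0,0]
  force: 40

```text
t: 8.3
tcp_pos: [0.5573, -0.0338, 0.1218]
tool_rot: [0.354, 0.614, 0.355, 0.61]
force: [-0.1, -0.0, -4.5]
finger_gap: 0.572
```

```bash
python3 arc.py; python3 -c "
from h import *
snap('wrist','w9.png');s=snap('scene','s9.png')
im=s['image'][150:390,180:460]; cv2.imwrite('pics/c9.png',cv2.resize(im[...,::-1],None,fx=2.5,fy=2.5))"
```

```text
tool tilt 60.19 arc angle 32.46 radius 0.2269
t 8.3 tcp [ 0.5573 -0.0338  0.1218] q [-0.657  0.892  1.556  0.753  1.531 -1.038] F [-0.1 -0.  -4.5] gap 48.9
[[-0.005, 0.001, 1.0], [0.868, 0.497, 0.004], [-0.497, 0.868, -0.004]]
```

View pics/c9.png

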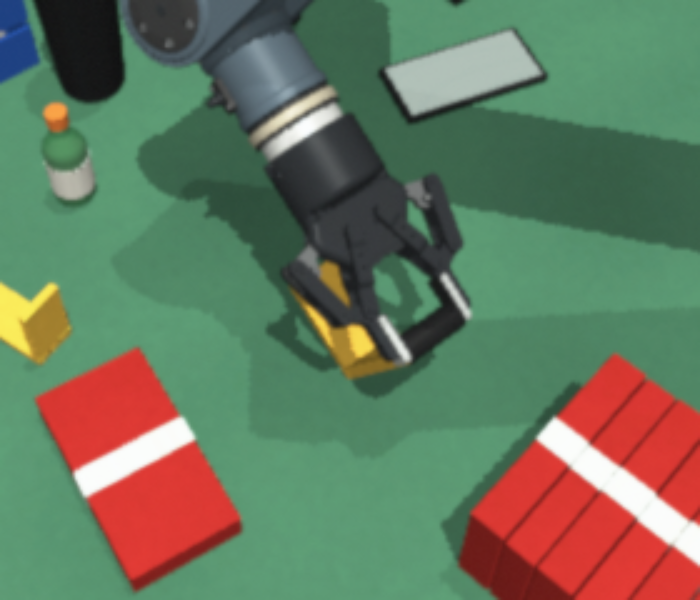

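View pics/w9.png

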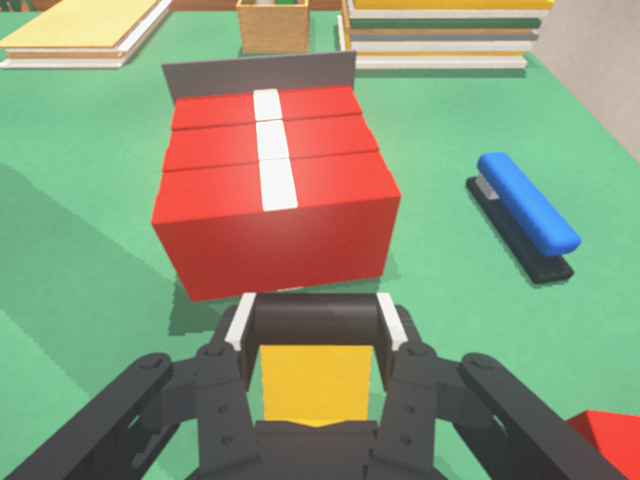

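Request:
move_arm:
  deltas: [40,1.2,-2.2,0,0,0,0,40,-9.6,-0.3,0,0,0,4,40,-9.6,-0.3,0,0,0,4,40,-9.6,-0.3,0,0,0,4,40,-9.6,-0.3,0,0,0,4,40,0,0,0,0,0,0]

```text
t: 9.0
tcp_pos: [0.56, -0.0749, 0.1343]
tool_rot: [0.438, 0.555, 0.437, 0.557]
force: [0.0, 1.7, 4.2]
finger_gap: 0.574
```

```bash
sed -i 's/\.2253/.1024/g' arc.py; python3 arc.py; python3 -c "
from h import *
s=snap('scene','s10.png')
im=s['image'][100:390,120:460]; cv2.imwrite('pics/c10.png',cv2.resize(im[...,::-1],None,fx=2,fy=2))"
```

```text
tool tilt 76.38 arc angle 78.44 radius 0.1371
t 9.0 tcp [ 0.56   -0.0749  0.1343] q [-0.743  1.022  1.444  0.828  1.799 -1.078] F [0.  1.7 4.2] gap 49.0
[[0.003, -0.001, 1.0], [0.972, 0.235, -0.003], [-0.235, 0.972, 0.001]]
```

View pics/c10.png

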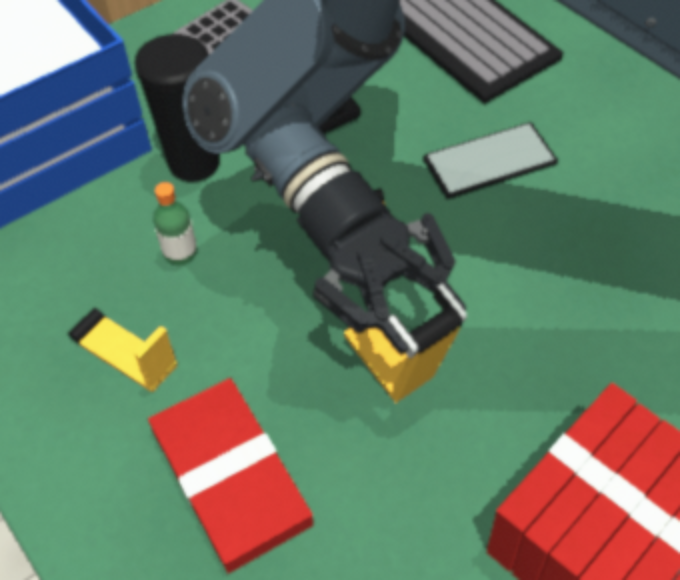

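Request:
move_arm:
  deltas: [40,-9.6,-0.3,0,0,0,4,40,-9.6,-0.3,0,0,0,4,40,-4.8,-0.1,0,0,0,2,40,0,0,0,0,0,0]

```text
t: 9.45
tcp_pos: [0.5599, -0.0975, 0.1377]
tool_rot: [0.482, 0.516, 0.483, 0.518]
force: [0.2, 0.6, 2.9]
finger_gap: 0.574
```

```bash
python3 arc.py; python3 -c "
from h import *
s=snap('scene','s11.png')
im=s['image'][100:390,120:460]; cv2.imwrite('pics/c11.png',cv2.resize(im[...,::-1],None,fx=2,fy=2))"
```

```text
tool tilt 86.06 arc angle 87.97 radius 0.1378
t 9.45 tcp [ 0.5599 -0.0975  0.1377] q [-0.776  1.106  1.377  0.876  1.953 -1.082] F [0.2 0.6 2.9] gap 49.0
[[0.001, -0.001, 1.0], [0.998, 0.069, -0.001], [-0.069, 0.998, 0.002]]
```

View pics/c11.png

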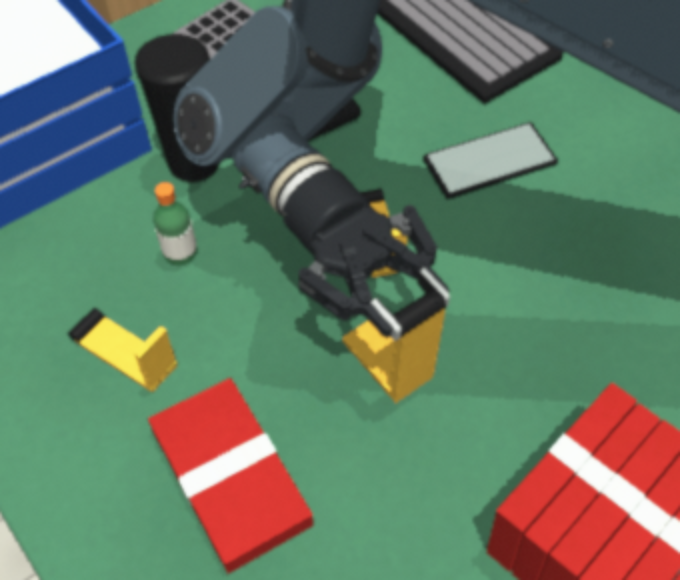

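It is nearly upright at 86°. I'll open, let it settle onto its foot, and lift straight off its ends.

Request:
move_arm:
  deltas: [55,0,0,0,0,0,0,70,0,0,0,0,0,0,70,0,0,0,0,0,0,70,0,0,0,0,0,0,70,0,10,0,0,0,0,70,0,20,0,0,0,0,70,0,20,0,0,0,0,70,0,20,0,0,0,0,70,0,0,0,0,0,0]

```text
t: 10.4
tcp_pos: [0.56, -0.0921, 0.2099]
tool_rot: [0.48, 0.517, 0.483, 0.519]
force: [0.4, -0.3, 0.7]
finger_gap: 0.823
```

```bash
python3 -c "
from go import *
report()
s=snap('scene','s12.png')
im=s['image'][100:390,120:460]; cv2.imwrite('pics/c12.png',cv2.resize(im[...,::-1],None,fx=2,fy=2))"
```

```text
t 10.4 tcp [ 0.56   -0.0921  0.2099] q [-0.769  0.99   1.409  0.907  2.    -1.011] F [ 0.4 -0.3  0.7] gap 70.3
[[-0.0, -0.004, 1.0], [0.997, 0.072, 0.001], [-0.072, 0.997, 0.004]]
```

View pics/c12.png

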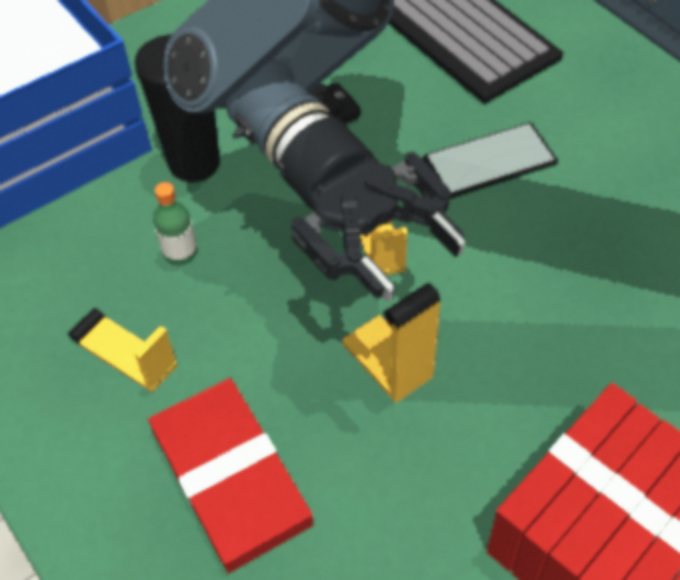

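It stands on its foot, with the bar at crop (413,308) and its back facing the row. Next I'll measure its pose and the row's end face.

```bash
cat > pose2.py <<'E'
from meas import *
def book(s,box=((.45,.68),(-.35,.12))):
    hsv=cv2.cvtColor(s['image'],cv2.COLOR_RGB2HSV); P=cloud(s); ok=s['depth']>0
    reg=ok&(P[...,0]>box[0][0])&(P[...,0]<box[0][1])&(P[...,1]>box[1][0])&(P[...,1]<box[1][1])
    dark=reg&(hsv[...,2]<70)&(P[...,2]>.132)&(P[...,2]<.16)
    n,l,st,c=cv2.connectedComponentsWithStats(dark.astype(np.uint8))
    out={}
    if n>1:
        i=1+np.argmax(st[1:,4]); Q=P[l==i]; r=cv2.minAreaRect(Q[:,:2].astype(np.float32)); out['bar']=(st[i].tolist(),Q.mean(0).round(4),np.round(r[0],4),np.round(r[1],4),round(r[2],1),Q[:,2].max().round(4))
    y=reg&(hsv[...,0]>15)&(hsv[...,0]<33)&(hsv[...,1]>130)&(hsv[...,2]>60)
    Q=P[y&(P[...,2]>.025)&(P[...,2]<.12)]
    return out,P,y,Q
if __name__=='__main__':
    s=snap('scene'); o,P,y,Q=book(s); print(o)
    # drop other bookends: keep upright comp
    n,l,st,c=cv2.connectedComponentsWithStats(y.astype(np.uint8))
    for i in range(1,n):
        if st[i][4]<150: continue
        K=P[l==i]; up=K[(K[:,2]>.03)&(K[:,2]<.125)]; 
        print(st[i],K.mean(0).round(3),K[:,2].max().round(3))
        if len(up)>80:
            c0=np.median(up,0); U=up-up.mean(0); w,v=np.linalg.eigh(U.T@U); print(' plane n',v[:,0].round(3),'c',up.mean(0).round(4),'rms',np.sqrt(w[0]/len(up)).round(4), 'x range',up[:,0].min().round(4),up[:,0].max().round(4))
    z,r,b=row(s); print('row',[np.round(k,4) for k in r],b.round(4).tolist())
    # row end face
    hsv=cv2.cvtColor(s['image'],cv2.COLOR_RGB2HSV)
    s=snap('wrist','w13.png')
E
python3 pose2.py
```

```text
{'bar': ([312, 242, 28, 21, 280], array([ 0.5615, -0.1125,  0.1471]), array([ 0.56  , -0.1137]), array([0.0209, 0.0501]), 89.3, np.float64(0.1525))}
[300 211  23  26 409] [ 0.49  -0.238  0.045] 0.207
 plane n [-0.415 -0.907 -0.069] c [ 0.4892 -0.2365  0.0536] rms 0.002 x range 0.4694 0.5068
[ 291  251   49   50 1363] [ 0.564 -0.128  0.052] 0.143
 plane n [0.062 0.998 0.005] c [ 0.5635 -0.1052  0.0795] rms 0.0019 x range 0.5343 0.5852
row [array([0.5221, 0.1388]), array([0.1736, 0.1684]), np.float64(9.1981)] [[0.42289999127388, 0.20810000598430634], [0.4498000144958496, 0.04179999977350235], [0.6212000250816345, 0.06960000097751617], [0.5942999720573425, 0.23579999804496765]]
```

View pics/w13.png

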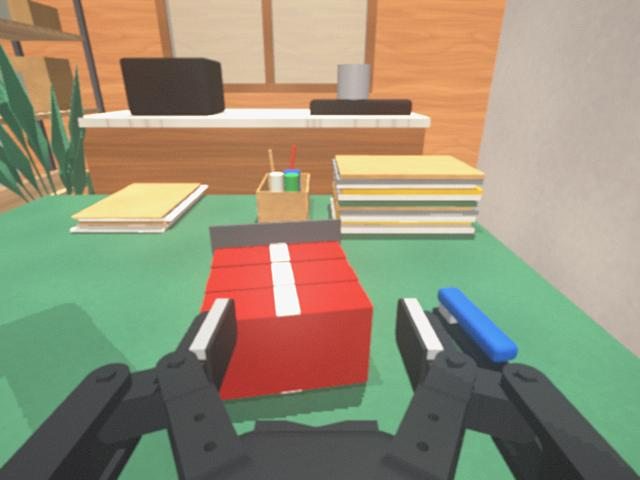

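The wrist view shows the row's end face low at (295,345). The bookend stands with bar centre (0.560, -0.114) and back at y about -0.103, which matches the TCP. I'll tilt the tool back down and come in over the foot.

Request:
move_arm:
  deltas: [64,0,0,0,0,0,-8,64,0,0,0,0,0,-8,64,0,0,0,0,0,-8,64,0,0,0,0,0,-8,64,0,0,0,0,0,-8,64,0,0,0,0,0,-8,64,0,0,0,0,0,-8,64,0,0,0,0,0,0]

```text
t: 11.35
tcp_pos: [0.5595, -0.0892, 0.2089]
tool_rot: [0.181, 0.683, 0.184, 0.683]
force: [-0.3, -0.1, 0.2]
finger_gap: 0.748
```

```bash
python3 -c "
from go import *
report([.56,-.168,.08]); report([.56,-.168,.011])"
```

```text
t 11.35 tcp [ 0.5595 -0.0892  0.2089] q [-0.585  0.579  1.536  0.44   1.357 -0.757] F [-0.3 -0.1  0.2] gap 63.8
[[-0.0, -0.005, 1.0], [0.499, 0.866, 0.004], [-0.866, 0.499, 0.002]]
shift tool mm [ 7.240e+01 -1.326e+02 -1.000e-01]
t 11.35 tcp [ 0.5595 -0.0892  0.2089] q [-0.585  0.579  1.536  0.44   1.357 -0.757] F [-0.3 -0.1  0.2] gap 63.8
[[-0.0, -0.005, 1.0], [0.499, 0.866, 0.004], [-0.866, 0.499, 0.002]]
shift tool mm [ 132.2 -167.    -0.3]
```

Request:
move_arm:
  deltas: [64,-19.7,-34.2,0,0,0,0,64,-19.7,-34.2,0,0,0,0,64,27.9,-16.1,0,0,0,0,64,27.9,-16.1,0,0,0,0,64,27.9,-16.1,0,0,0,0,64,27.9,-16.1,0,0,0,0,64,0,0,0,0,0,0]

```text
t: 12.05
tcp_pos: [0.5561, -0.1695, 0.0728]
tool_rot: [0.187, 0.685, 0.185, 0.679]
force: [-0.4, -0.6, 0.7]
finger_gap: 0.748
```

```bash
python3 -c "
from go import *
report([.56,-.168,.011]); snap('wrist','w14.png'); s=snap('scene','s14.png')"
```

```text
t 12.05 tcp [ 0.5561 -0.1695  0.0728] q [-0.694  0.811  1.513  0.424  1.216 -0.92 ] F [-0.4 -0.6  0.7] gap 63.9
[[-0.008, 0.006, 1.0], [0.508, 0.861, -0.001], [-0.861, 0.508, -0.01]]
shift tool mm [ 54.  -30.1   4.4]
```

View pics/w14.png

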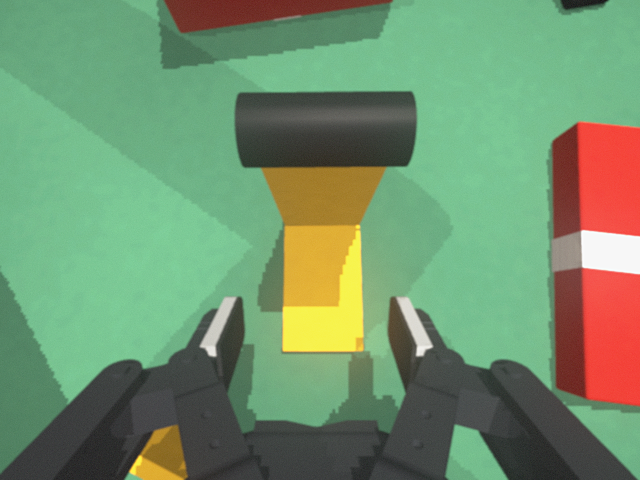

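View pics/s14.png

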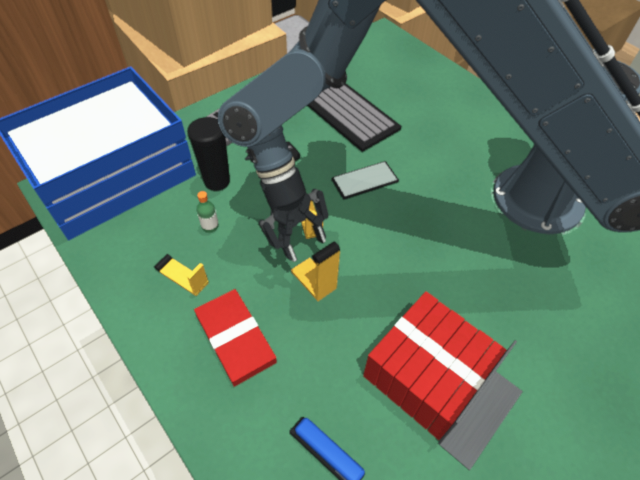

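```bash
python3 -c "
from go import *
s=snap('wrist'); print(onz(s,283,351.5,.01).round(4),onz(s,363,351.5,.01).round(4),onz(s,285,225,.01).round(4),onz(s,361,225,.01).round(4), bydepth(s,322,345).round(4))
# row end lower edge
for u,v in ((181,32),(390,4)): print('row low',onz(s,u,v,0).round(4))
report([.561,-.172,.005])"
```

```text
[ 0.5374 -0.1968  0.01  ] [ 0.5879 -0.1969  0.01  ] [ 0.5374 -0.1149  0.01  ] [ 0.5888 -0.115   0.01  ] [ 0.562  -0.1928  0.0113]
row low [0.4515 0.0448 0.    ]
row low [ 0.6184  0.0702 -0.    ]
t 12.2 tcp [ 0.5597 -0.1714  0.0783] q [-0.693  0.802  1.508  0.424  1.217 -0.919] F [-0.5 -0.6 -0.5] gap 64.1
[[0.0, 0.001, 1.0], [0.501, 0.865, -0.001], [-0.865, 0.501, -0.0]]
shift tool mm [ 63.1 -37.3   1.3]
```

Request:
move_arm:
  deltas: [64,15.4,-10,0.8,0,0,0,64,15.4,-10,0.8,0,0,0,64,15.4,-10,0.7,0,0,0,64,10.4,-7,0.7,0,0,0,64,5,-3,0,0,0,0,64,0,0,0,0,0,0,64,0,0,0,0,0,0]

```text
t: 12.9
tcp_pos: [0.5627, -0.1746, 0.005]
tool_rot: [0.183, 0.683, 0.183, 0.683]
force: [0.2, -0.2, -0.0]
finger_gap: 0.75
```

```bash
python3 -c "
from go import *
report([.5627,-.175,.005]); snap('wrist','w15.png')"
```

```text
t 12.9 tcp [ 0.5627 -0.1746  0.005 ] q [-0.693  0.917  1.505  0.443  1.115 -0.971] F [ 0.2 -0.2 -0. ] gap 64.1
[[-0.0, -0.0, 1.0], [0.5, 0.866, 0.0], [-0.866, 0.5, 0.0]]
shift tool mm [-0.2 -0.3 -0. ]
```

View pics/w15.png

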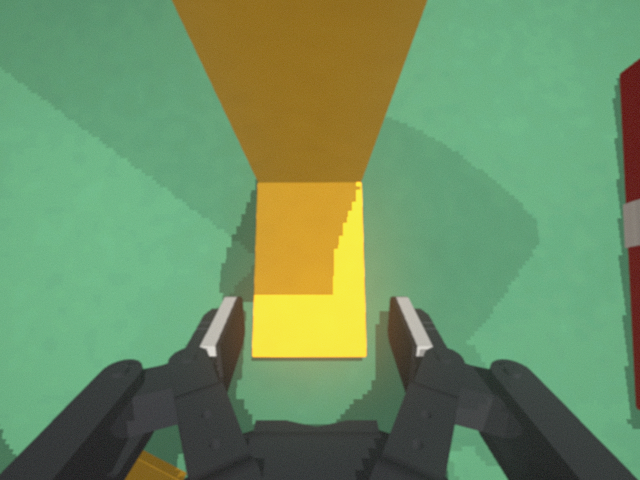

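The wrist view shows the foot centred between the pads, with its toe edge at (309,357). I'll close on it.

Request:
move_arm:
  deltas: [56,0,0,0,0,0,0,50,0,0,0,0,0,0,42,0,0,0,0,0,0,42,0,0,0,0,0,0,42,0,0,0,0,0,0]
  force: 25

```text
t: 13.45
tcp_pos: [0.5624, -0.1751, 0.0059]
tool_rot: [0.183, 0.683, 0.183, 0.683]
force: [-3.2, -1.6, 5.0]
finger_gap: 0.572
```

```bash
python3 -c "
from go import *
report(); snap('wrist','w16.png')"
```

```text
t 13.45 tcp [ 0.5624 -0.1751  0.0059] q [-0.694  0.916  1.505  0.442  1.116 -0.971] F [-3.2 -1.6  5. ] gap 48.9
[[-0.0, -0.001, 1.0], [0.5, 0.866, 0.001], [-0.866, 0.5, 0.0]]
```

View pics/w16.png

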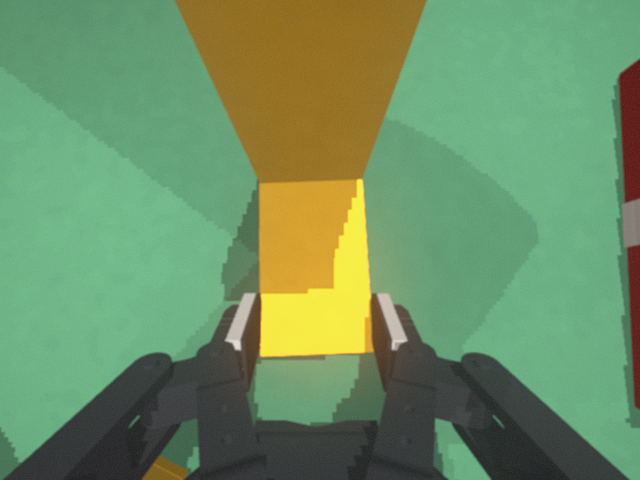

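Request:
move_arm:
  deltas: [42,-0.4,0.3,0,-1.58,0.91,0,42,0,0,0,-1.58,0.91,0,42,0,0,0,-1.58,0.91,0,42,0,0,0,-1.58,0.91,0,42,0,0,0,-1.58,0.91,0,42,5,8.7,0.6,0,0,0,42,7.5,13,0.9,0,0,0,42,7.5,13,0.9,0,0,0,42,7.5,13,0.9,0,0,0,42,0,0,0,0,0,0]

```text
t: 14.5
tcp_pos: [0.5571, -0.1192, 0.0059]
tool_rot: [0.127, 0.695, 0.238, 0.666]
force: [1.1, 0.9, 4.3]
finger_gap: 0.572
```

```bash
python3 -c "
from go import *
report([.546,-.013,.0055]); snap('wrist','w17.png');snap('scene','s17.png')"; python3 pose2.py
```

```text
t 14.5 tcp [ 0.5571 -0.1192  0.0059] q [-0.603  0.908  1.533  0.413  1.116 -1.027] F [1.1 0.9 4.3] gap 48.9
[[-0.08, -0.14, 0.987], [0.493, 0.855, 0.162], [-0.867, 0.499, 0.001]]
shift tool mm [53.6 92.2  6.2]
{'bar': ([273, 222, 45, 29, 564], array([ 0.5815, -0.1683,  0.1467]), array([ 0.5806, -0.1765]), array([0.0467, 0.0826]), 56.6, np.float64(0.1599))}
[307 208  16  25 174] [ 0.477 -0.242  0.047] 0.165
 plane n [0.197 0.98  0.015] c [ 0.481  -0.2324  0.0564] rms 0.0052 x range 0.4698 0.5096
[ 314  265   50   52 1319] [ 0.552 -0.077  0.042] 0.143
 plane n [-0.112  0.994  0.001] c [ 0.5496 -0.0493  0.0793] rms 0.0021 x range 0.5194 0.5702
row [array([0.522 , 0.1388]), array([0.1734, 0.1683]), np.float64(9.2534)] [[0.42289999127388, 0.2079000025987625], [0.44999998807907104, 0.04179999977350235], [0.6211000084877014, 0.06970000267028809], [0.5940999984741211, 0.23579999804496765]]
```

View pics/w17.png

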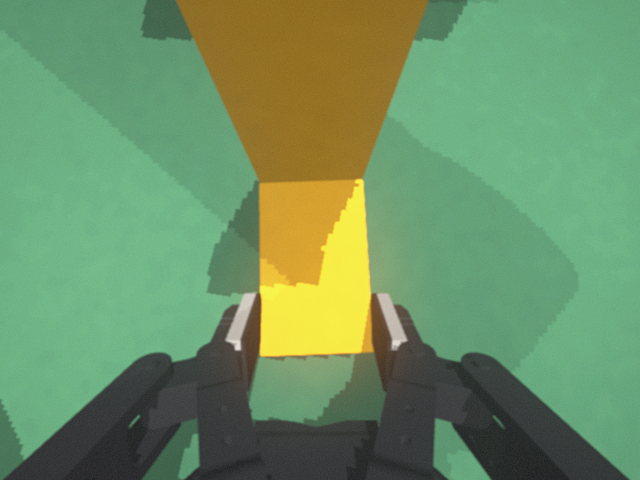

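View pics/s17.png

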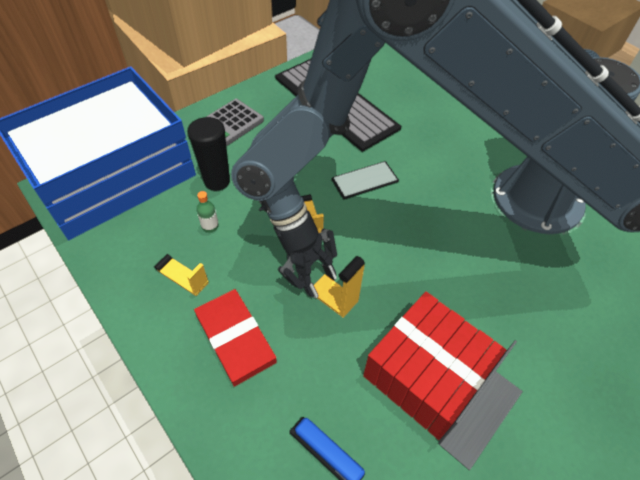

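It slides upright with the grip, and the yaw has followed. I'll continue to about 10 mm short.

Request:
move_arm:
  deltas: [42,6,10.4,0.7,0,0,0,42,6,10.4,0.7,0,0,0,42,6,10.4,0.7,0,0,0,42,6,10.4,0.7,0,0,0,42,6,10.4,0.7,0,0,0,42,6,10.4,0.7,0,0,0,42,6,10.4,0.7,0,0,0,42,6,10.4,0.7,0,0,0,42,0,0,0,0,0,0]

```text
t: 15.6
tcp_pos: [0.5482, -0.0247, 0.0059]
tool_rot: [0.127, 0.695, 0.237, 0.667]
force: [2.5, -0.5, 6.0]
finger_gap: 0.57
```

```bash
python3 -c "
from go import *
report([.546,-.013,.0055]); s=snap('scene','s18.png');snap('top','t18.png')
im=s['image'][200:420,280:520]; cv2.imwrite('pics/c18.png',cv2.resize(im[...,::-1],None,fx=2.7,fy=2.7))"; python3 pose2.py | grep -A1 -v row
```

```text
t 15.6 tcp [ 0.5482 -0.0247  0.0059] q [-0.477  0.88   1.647  0.496  1.003 -0.991] F [ 2.5 -0.5  6. ] gap 48.6
[[-0.078, -0.14, 0.987], [0.492, 0.856, 0.16], [-0.867, 0.498, 0.002]]
shift tool mm [ 6.2 10.1 -0.3]
{'bar': ([308, 250, 47, 32, 591], array([ 0.574 , -0.0749,  0.1468]), array([ 0.5696, -0.0833]), array([0.0494, 0.0832]), 57.6, np.float64(0.16))}
[ 348  299   56   48 1205] [0.544 0.011 0.037] 0.144
 plane n [-0.087  0.996 -0.012] c [0.5443 0.045  0.0864] rms 0.0024 x range 0.5104 0.5613
row [array([0.5219, 0.1388]), array([0.1733, 0.1684]), np.float64(9.1981)] [[0.42289999127388, 0.20810000598430634], [0.4498000144958496, 0.04179999977350235], [0.6208999752998352, 0.06949999928474426], [0.593999981880188, 0.23579999804496765]]
```

View pics/c18.png

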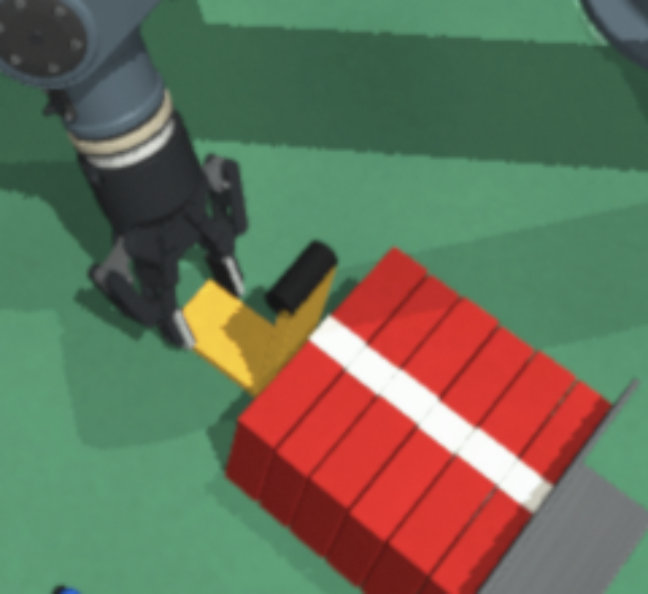

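View pics/t18.png

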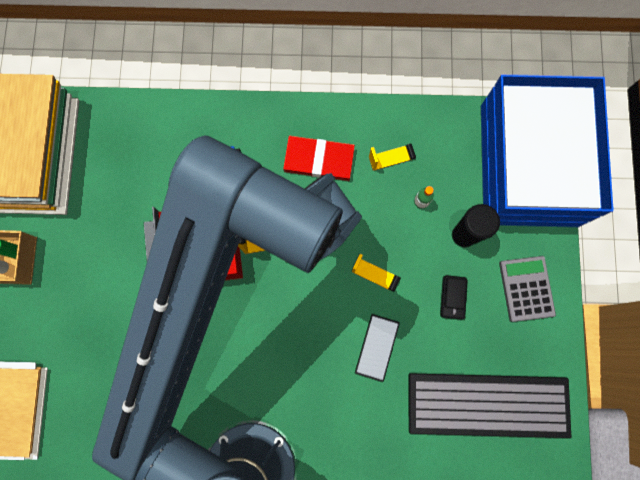

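Request:
move_arm:
  deltas: [42,1.25,2.17,0,0,0,0,42,1.25,2.17,0,0,0,0,42,1.25,2.17,0,0,0,0,42,0,0,0,0,0,0]

```text
t: 16.2
tcp_pos: [0.548, -0.0198, 0.0058]
tool_rot: [0.125, 0.695, 0.236, 0.668]
force: [0.9, -7.5, 7.9]
finger_gap: 0.569
```

Request:
move_arm:
  deltas: [42,1,1.73,0,0,0,0,42,0,0,0,0,0,0]

```text
t: 16.4
tcp_pos: [0.5478, -0.0181, 0.0058]
tool_rot: [0.125, 0.695, 0.236, 0.668]
force: [0.7, -7.3, 9.7]
finger_gap: 0.576
```

Request:
move_arm:
  deltas: [42,1,1.73,0,0,0,0,42,0,0,0,0,0,0]

```text
t: 16.6
tcp_pos: [0.5475, -0.0162, 0.0058]
tool_rot: [0.125, 0.694, 0.236, 0.668]
force: [0.5, -8.5, 9.8]
finger_gap: 0.569
```

The force along the push rose to about 8 N, so the back has met the row. I'll look.

```bash
python3 -c "
from go import *
report(); s=snap('scene','s19.png');snap('wrist','w19.png')
im=s['image'][200:420,280:520]; cv2.imwrite('pics/c19.png',cv2.resize(im[...,::-1],None,fx=2.7,fy=2.7))"; python3 pose2.py | tail -3
```

```text
t 16.6 tcp [ 0.5475 -0.0162  0.0058] q [-0.464  0.877  1.657  0.504  0.988 -0.988] F [ 0.5 -8.5  9.8] gap 48.6
[[-0.076, -0.141, 0.987], [0.489, 0.858, 0.16], [-0.869, 0.495, 0.004]]
[ 351  302   57   45 1037] [0.543 0.013 0.032] 0.144
 plane n [-0.091  0.992 -0.082] c [0.5461 0.0531 0.1044] rms 0.0023 x range 0.508 0.5607
row [array([0.522 , 0.1389]), array([0.1735, 0.1683]), np.float64(9.1451)] [[0.42289999127388, 0.20819999277591705], [0.4496999979019165, 0.041999999433755875], [0.6209999918937683, 0.06960000097751617], [0.5942000150680542, 0.23579999804496765]]
```

View pics/c19.png

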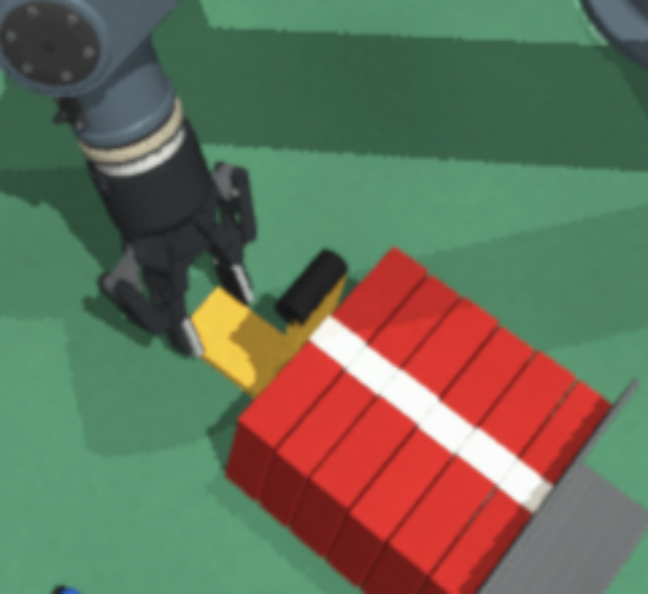

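View pics/w19.png

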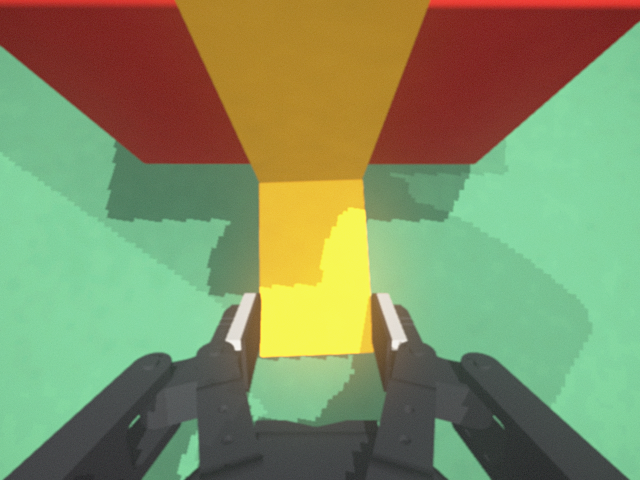

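The wrist view shows the row's lower edge level from (145,163) to (475,163), with its middle at 310. The bookend's inner corner line runs (260,181) to (363,179), centred at 311. Now the gap.

```bash
cat > gap.py <<'E'
from go import *
def gap(e1,e2,c1,c2,cam='wrist'):
    s=snap(cam); A,B=[onz(s,*e,0) for e in (e1,e2)]; C,D=[onz(s,*c,.01) for c in (c1,c2)]
    ey=(A-B)/np.linalg.norm(A-B); ex=np.array([ey[1],-ey[0],0]); ex*=np.sign(ex[1]); ey=np.cross([0,0,1],ex)
    M=(A+B)/2; K=(C+D)/2; v=(D-C); vx=np.array([-v[1],v[0],0])
    print('row mid',M.round(4),'len',np.linalg.norm(A-B).round(4),'row yaw',np.degrees(np.arctan2(-ex[0],ex[1])).round(2),'width',np.linalg.norm(v).round(4))
    print('back x in row',round(((K-M)@ex+.010)*1000,1),'y',round((K-M)@ey*1000,1),'rel yaw',round(np.degrees(np.arctan2(-vx[0],vx[1])-np.arctan2(-ex[0],ex[1])),2))
E
python3 -c "
from gap import *
gap((145,163),(475,163),(260,181),(363,179.5))"
```

```text
row mid [0.5327 0.0567 0.    ] len 0.1698 row yaw 9.25 width 0.0494
back x in row -2.9 y -0.7 rel yaw 0.86
```

The foot hasn't slipped in the grip, so part of that force may be fingertip friction on the desk, and a gap of about 3 mm may remain. I'll ease up 0.5 mm and creep on.

Request:
move_arm:
  deltas: [42,-0.4,0.3,0,0,0,0,42,1,1.73,0,0,0,0,42,0,0,0,0,0,0]

```text
t: 17.15
tcp_pos: [0.5473, -0.0154, 0.0058]
tool_rot: [0.124, 0.695, 0.235, 0.669]
force: [-0.1, -11.1, 7.3]
finger_gap: 0.571
```

Request:
move_arm:
  deltas: [42,1,1.73,0,0,0,0,42,0,0,0,0,0,0]

```text
t: 17.35
tcp_pos: [0.5474, -0.0154, 0.0058]
tool_rot: [0.123, 0.695, 0.234, 0.669]
force: [-0.9, -15.7, 9.3]
finger_gap: 0.574
```

```bash
python3 -c "
from go import *
report(); s=snap('scene','s20.png');snap('wrist','w20.png')
im=s['image'][200:420,280:520]; cv2.imwrite('pics/c20.png',cv2.resize(im[...,::-1],None,fx=2.7,fy=2.7))"
```

```text
t 17.35 tcp [ 0.5474 -0.0154  0.0058] q [-0.461  0.874  1.661  0.502  0.981 -0.985] F [ -0.9 -15.7   9.3] gap 49.0
[[-0.074, -0.143, 0.987], [0.483, 0.861, 0.161], [-0.872, 0.489, 0.005]]
```

View pics/w20.png

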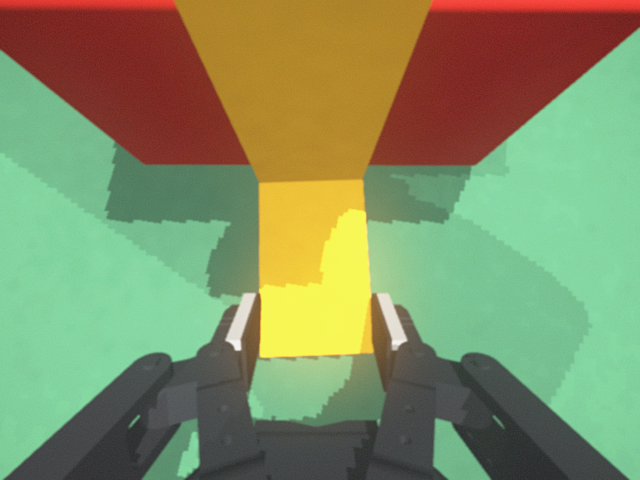

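View pics/c20.png

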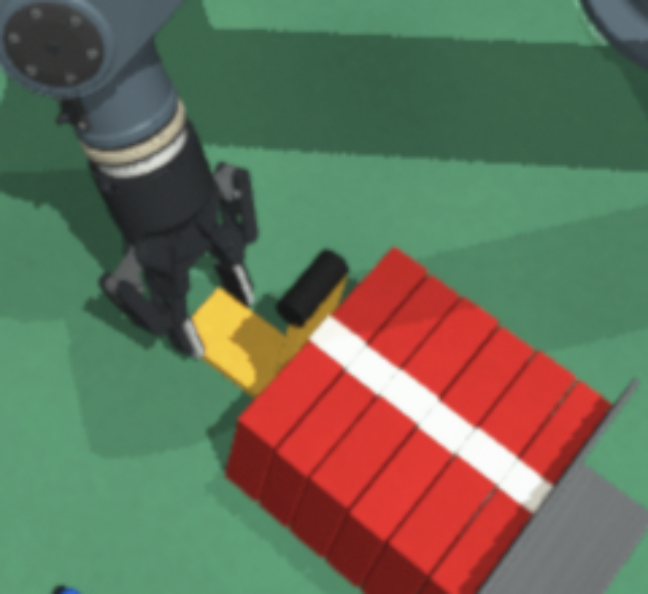

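The TCP stopped while the force rose to 16 N, so the back is now against the row. I'll relieve the push, release and withdraw.

Request:
move_arm:
  deltas: [42,-1,-1.73,0,0,0,0,42,0,0,0,0,0,0,52,0,0,0,0,0,0,62,0,0,0,0,0,0,66,0,0,0,0,0,0,66,0,0,0,0,0,0]

```text
t: 18.05
tcp_pos: [0.5445, -0.0101, 0.0055]
tool_rot: [0.128, 0.696, 0.237, 0.666]
force: [-0.3, -0.2, -0.6]
finger_gap: 0.771
```

```bash
python3 -c "
from go import *
report(); snap('wrist','w21.png')"
```

```text
t 18.05 tcp [ 0.5445 -0.0101  0.0055] q [-0.458  0.877  1.664  0.509  0.988 -0.986] F [-0.3 -0.2 -0.6] gap 65.8
[[-0.081, -0.138, 0.987], [0.494, 0.855, 0.16], [-0.866, 0.501, -0.001]]
```

View pics/w21.png

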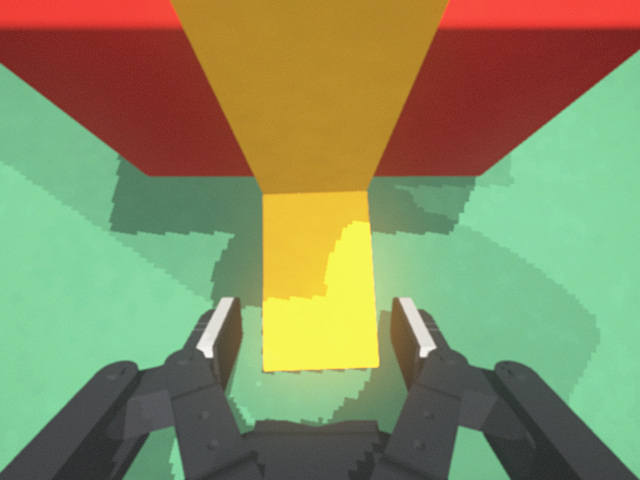

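Free of contact. I'll withdraw up and back along the tool, then check.

Request:
move_arm:
  deltas: [66,-15,0,0,0,0,0,66,-25,0,0,0,0,0,66,-30,0,0,0,0,0,66,-30,0,0,0,0,0,66,-30,0,0,0,0,0,66,-20,0,0,0,0,0,66,0,0,0,0,0,0]

```text
t: 18.8
tcp_pos: [0.5592, -0.0873, 0.1389]
tool_rot: [0.126, 0.694, 0.235, 0.669]
force: [0.8, -1.0, -0.1]
finger_gap: 0.77
```

```bash
python3 -c "
from go import *
report(); snap('wrist','w22.png'); s=snap('scene','s22.png'); snap('top','t22.png')"; python3 pose2.py|tail -4
```

```text
t 18.8 tcp [ 0.5592 -0.0873  0.1389] q [-0.559  0.693  1.536  0.403  1.29  -0.906] F [ 0.8 -1.  -0.1] gap 65.7
[[-0.073, -0.139, 0.988], [0.49, 0.857, 0.157], [-0.869, 0.495, 0.006]]
{'bar': ([382, 293, 27, 28, 366], array([0.5389, 0.0452, 0.1468]), array([0.5353, 0.0441]), array([0.0521, 0.0204]), 10.0, np.float64(0.1526))}
[ 346  302   62   45 1079] [0.545 0.011 0.029] 0.143
 plane n [-0.088  0.992 -0.085] c [0.5464 0.0538 0.1061] rms 0.0023 x range 0.5099 0.5607
row [array([0.5225, 0.1389]), array([0.1746, 0.1684]), np.float64(9.1981)] [[0.42289999127388, 0.20810000598430634], [0.4498000144958496, 0.04179999977350235], [0.6222000122070312, 0.06970000267028809], [0.5952000021934509, 0.23600000143051147]]
```

View pics/w22.png

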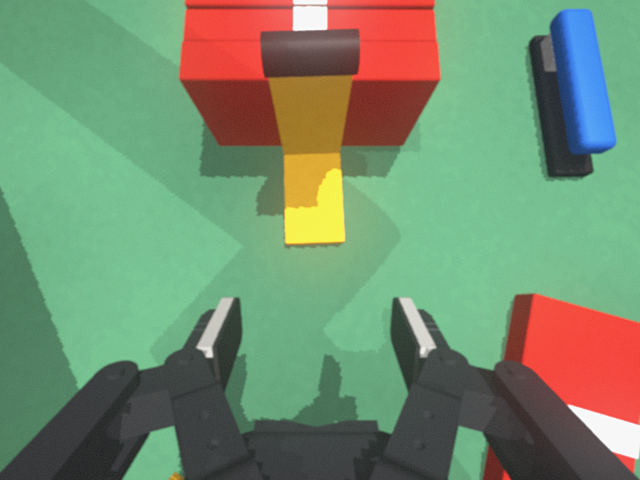

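View pics/s22.png

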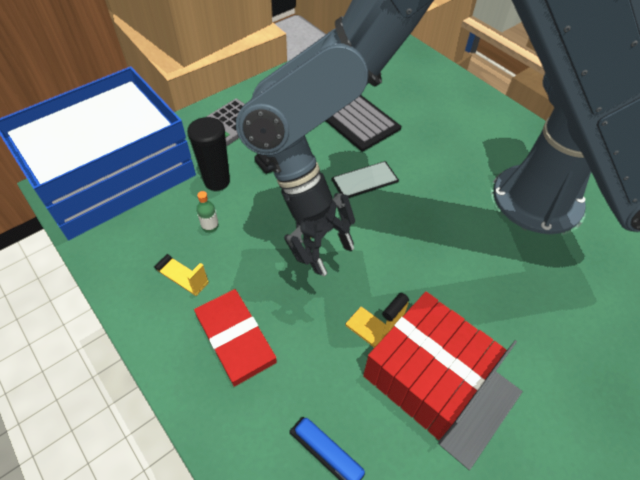

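The bookend stands against the row: in the scene view its bar is at (396,306), midway along the end. In the wrist view the corner line is at (313,153), just in front of the row's lower edge at (312,145). I'll run a last gap check and compare the bystanders with the first picture.

```bash
python3 - <<'E'
from gap import *
gap((218,145.5),(407,145.5),(284,153.5),(342.5,153))
a=cv2.imread('pics/scene0.png').astype(int);b=cv2.imread('pics/s22.png').astype(int);d=np.abs(a-b).max(2)
c=cv2.imread('pics/top0.png').astype(int);e=cv2.imread('pics/t22.png').astype(int);d2=np.abs(c-e).max(2)
for n,D,(x0,y0,x1,y1) in (('bundle',d,(195,290,277,385)),('glue',d,(192,190,222,234)),('tumbler',d,(186,117,232,190)),('stapler',d,(288,415,365,480)),('phone',d,(330,160,402,198)),('mouse top',d2,(440,272,470,322)),('stapler top',d2,(182,144,242,168)),('small1',d,(152,252,212,295)),('small2 top',d2,(350,252,402,292))):
    print(n,'changed frac',(D[y0:y1,x0:x1]>40).mean().round(3))
st=manip.sense(); print(st['t'],st['force'].round(2))
E
```

```text
row mid [0.5294 0.0599 0.    ] len 0.1728 row yaw 9.07 width 0.0515
back x in row -2.1 y -0.8 rel yaw 0.53
bundle changed frac 0.0
glue changed frac 0.0
tumbler changed frac 0.0
stapler changed frac 0.0
phone changed frac 0.192
mouse top changed frac 0.0
stapler top changed frac 0.014
small1 changed frac 0.0
small2 top changed frac 0.642
19.1 [ 1.04 -0.04  0.54]
```

```bash
python3 -c "
from station import job
print(job.sign_off())"
```

```text
the job is handed in; nothing more can be done
None
```

The bookend is standing upright against the open end of the row, near its middle. I handed the job in at about 19 s of the 64 s allowed.

**How it went:** I gripped the black bar by its flat ends and tipped the bookend over its corner, turning the tool with it. I let it settle on its foot, then pinched the foot near the toe and turned the bookend about 9°. I slid it to the row until it stopped moving and the push rose to about 16 N, then released it and backed away.

**One thing that didn't go to plan:** at about 60° I expected the bar to pivot in the pads, but it stuck. The corner slid back 15–20 mm and rose to an estimated 8 mm (limit 25 mm). I lowered it and moved it about 135 mm towards the row to keep the wrist away from the tumbler and glue. By the force reading the arm was then carrying nearly all its weight, with the corner an estimated 2 mm off the desk. I then finished the tip there.

**Last checks:**

| Check | Measured | Allowed |
|---|---|---|
| Gap to the row | about 2 mm (wrist view), about 1 mm (scene view) | 12 mm |
| Off the middle of the end | about 1 mm (wrist view), about 2.5 mm (scene view) | 30 mm |
| Turned from the end face | about 0.5–1° | 8.6° |

- **Disagreement between cameras:** the top and scene cameras put the row's end about 5 mm apart. I worked from the arm, the scene and wrist views, and the contact itself.
- **Other objects:** the bundle, glue, tumbler, stapler and mouse look unmoved. Some pixels changed around the phone and one small look-alike bookend. I put that down to the arm and its shadow: the phone looks in place in the last scene picture, but I last saw that bookend in place in the top picture before the final push.
- **Robot:** it is clear of everything, with wrist force near zero.

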